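Change the plate on a keyhole-stud fixture panel

ROBOT

A 7-joint arm with a two-finger parallel gripper is mounted at the origin on a cart in front of the work surface, level with it; the furniture and walls round the work are solid. World frame = base frame: x ahead of the robot, y to its left, z up, the work surface at z = 0. Lengths are in m, angles in rad, forces in N, time in s.
With the tool pointing down it reaches from about 0.35 to 0.9 m from the base axis. Payload 7.2 kg.
Tool frame: the origin (TCP) lies midway between the tips of the shut fingers; the grasp point (between the pads) lies 19 mm behind it (robot.pinch_z is the distance from the TCP to the grasp point, in m); z points along the fingers, y is the line along which they close (so a half turn about z gives the same grasp; the last joint's range is limited). The gripper opens to 88 mm and grips with 3 to 60 N. Pads are 20 mm wide; open, the fingers measure 115 mm over their backs; the gripper's body (75 mm by 178 mm) begins 61 mm behind the grasp point.
Start: joints at [-0.068, 0.411, -0.013, 1.596, 0.006, 1.134, -0.082], TCP at [0.625, -0, 0.188] pointing down, gripper open.
Joint ranges: [-2.95, 2.95], [-0.29, 1.99], [-1.47, 1.44], [0.14, 2.54], [-1.03, 4.17], [0.13, 1.85], [-2.86, 2.86]. Speed limits (rad/s): [2.39, 2.39, 3.01, 3.01, 3.14, 3.14, 3.14].

INTERFACE

Orientations are given as a unit quaternion [x, y, z, w].
In Python, from plant import robot gives the robot as it stands.
- The arm moves only by the tool carry_out, never from a script. Its argument "deltas" is a list of rows, each a list of 6 numbers: the shift along the tool's x, y, z in units of 50 mm (1.0 is 50 mm), then the turn, a rotation vector about the tool's x, y, z in units of 5 degrees (1.0 is 5 degrees). In form: [[dx, dy, dz, rx, ry, rz], ...]. A call has 1 to 5 rows; each row shifts and turns the commanded pose from where the row before left it, along the tool's axes as they then stand; what a row does not reach is not made up. A row lasts 1/10 s, in which the tool goes at most 50 mm and 8.59 degrees, less where a joint would pass 70% of its speed; a pose out of reach is approached as far as the arm can. A call is refused whole if a number of a shift passes 1 or a number of a turn 1, either way. A call with a gripper value outside its range is refused whole. "claw" is the finger opening in mm, from 0 to 87.8, set as the call begins (left out, the last holds). The fingers move at their own pace and stop on an object; "grip_force" is the grip in N (left out, the last holds). Time passes only in rows, so rows that do not move let the fingers close. It gives the time, the measured TCP pose, the force, the opening and the grip force at its end, in the units of the state.
- robot.sense(): the state, without advancing time (a new reading comes with each control period).
- robot.camera(name): name is "scene" or "side" or "wrist"; returns the picture (480x640x3 uint8, red, green, blue); there is no depth.
- robot.camera_info(name): a dict with "K" (3x3 intrinsics, pixels), "world_from_camera" (4x4, takes a point from camera to world coordinates). Camera axes: x right, y up, looking along -z (the intrinsics and any distortion apply to the point x, -y, -z); pixel columns grow to the right and rows downward; lengths in m; the calibration is good to about 2 mm. A picture is of the moment at which its call begins: read the wrist's pose just before it. camera_info takes no time and is no camera call; for the wrist camera it gives the pose at the moment of the call.
- robot.sign_off(): hands the job in; it is judged then, once.
The state is a dict: "t": time; "joint_pos": joint angles; "joint_velocities": joint speeds; "joint_torque": joint torques, N m; "ee_pos": TCP position; "ee_rot": TCP orientation; "wrist_force": force on the tool from outside, world axes, zero at the start; "ft_torque": the same for the moment, N m; "opening": finger opening in m; "grasp_force": force on a finger pad.
Only numpy, scipy, OpenCV 4.12 (cv2) and the standard library are available. Lean on these libraries where they do the work, as an engineer would, in place of code of your own. Each camera call takes 0.05 s, during which the arm holds its last target. There are 200 camera calls.

TASK

Two plates hang by keyhole slots on the headed studs of the sloping panel. Slide the plain blank plate up, take it off its stud and lay it flat in the shallow tray, then hang the plate with the setting ring on the freed stud: big hole over the head, flush on the panel, and slid fully down the slope so that it locks behind the head. Leave the plate with the bushing hanging as it is, and do not shift the other things on the bench.

Things in the scene. Friction and masses are not known exactly. Their poses are not given: they have to be found in the camera images.
- stand: Fixed fixture stand carrying the sloping panel: grey base 170 x 200 mm, whole stand about 105 mm high at the back. Origin at the middle of its underside on the bench; x is horizontal toward the high (far) side, z up.
- panel: The stand's dark steel panel, 172 x 200 x 10 mm, sloping 30 degrees from level, low edge toward the robot. Origin at the middle of its upper face; x runs up the slope, y along its width to the left, z out of the face. Two steel studs stand on the face, 100 mm apart.
- stud_left (a point): Foot of the left headed stud, where its axis meets the panel face (60 mm up the slope and 50 mm to +y of the panel's origin); same axes as the panel. Shank 10 mm diameter; head 20 mm diameter, its underside 8 mm and its top 14 mm above the face, top edge chamfered.
- stud_right (a point): Foot of the right headed stud, 50 mm to -y of the panel's centre line; otherwise like stud_left.
- blank_plate_grip (a point): 150x70x5 mm aluminium plate; black grip bar 36 long (x), 12 thick (y), 30 high on its upper face. Site: bar centre, 20 above plate underside; +x toward keyhole end, z out of upper face. Plate spans x -71..79 mm. Keyhole on y=0: 26 mm hole centred at x=40, slot 14 wide from it to x=69; seated stud axis at x=64. Plain: only the bar. 0.16 kg. Hangs on either stud at the start.
- bush_plate_grip (a point): 150x70x5 mm aluminium plate; black grip bar 36 long (x), 12 thick (y), 30 high on its upper face. Site: bar centre, 20 above plate underside; +x toward keyhole end, z out of upper face. Plate spans x -71..79 mm. Keyhole on y=0: 26 mm hole centred at x=40, slot 14 wide from it to x=69; seated stud axis at x=64. Carries a bronze bushing (29 wide, 22 high) at x=-44; hangs on the other stud and stays.
- ring_plate_grip (a point): 150x70x5 mm aluminium plate; black grip bar 36 long (x), 12 thick (y), 30 high on its upper face. Site: bar centre, 20 above plate underside; +x toward keyhole end, z out of upper face. Plate spans x -71..79 mm. Keyhole on y=0: 26 mm hole centred at x=40, slot 14 wide from it to x=69; seated stud axis at x=64. Carries a steel setting ring (42 wide, 14 high) at x=-46; 0.22 kg. Lies flat left or right of the stand.
- tray: Fixed shallow steel tray on the bench, on the other side of the stand from the ring plate: 186 x 106 mm outside (x by y), floor 3 mm thick, 3 mm wide rim whose top is 8 mm above the bench, 180 x 100 mm inside. Origin at the middle of its underside.
- cylinder_gauge: Bystander: setting cylinder, an upright ground cylinder with black cap, 42 mm diameter, 123 mm high. Origin at the middle of its underside.
- vee_block: Bystander: small V block, 35 x 60 x 30 mm. Origin at the middle of its underside.
- air_blower: Bystander: rubber air blower standing on its foot, 51 mm diameter, 110 mm high. Origin at the middle of its underside.
- spur_gear: Bystander: toothed gear lying flat, 49 mm diameter, 19 mm high. Origin at the middle of its underside.
- bolt_flange: Bystander: turned flange lying flat, 64 mm diameter, 26 mm high. Origin at the middle of its underside.
- eye_loupe: Bystander: black eye loupe standing on its rim, 37 mm diameter, 34 mm high. Origin at the middle of its underside.
- oil_bottle: Bystander: small oil dropper bottle, upright, 34 mm diameter, 102 mm high. Origin at the middle of its underside.

How it is judged:
By the outcome, as a careful person would: the job done as asked, in the order asked, and still so for the second after the job is handed in, with the robot touching nothing.
It also fails if it takes over 51 s, if anything falls off the work surface, if the arm or the gripper's body presses on something with over 40 N, if the wrist force passes 120 N, or if a joint passes its speed limit or range.

## Working session

There is one attempt and no reset: what is moved stays moved. The work goes in short steps, Python scripts to look and compute and a tool call to move; the robot and the scene stay as the last step left them, time stands still between calls to the robot, and variables do not carry over. Pictures are saved under pics/ and viewed, at most 10 in all, crops included, and the job is handed in when it is done.

Besides the shell and the picture viewer there is one more tool, called after ">>>" as name(argument=value, ...) on one line, values as JSON. carry_out: Moves the arm, as the interface text tells. Its arguments: {"type":"object","properties":{"deltas":{"type":"array","items":{"type":"array","items":{"type":"number"}}},"claw":{"type":"number"},"grip_force":{"type":"number"}},"required":["deltas"]}

```bash
ls; mkdir -p pics; python3 - <<'E'
from plant import robot
import cv2,numpy as np
for n in ("scene","side"):
    im=robot.camera(n); cv2.imwrite(f"pics/{n}0.png",im[:,:,::-1])
    i=robot.camera_info(n); print(n,np.round(i["K"],1).tolist(),np.round(i["world_from_camera"],3).tolist(),[k for k in i])
s=robot.sense(); print(s)
E
```

```text
pics
scene [[551.0, 0.0, 302.3], [0.0, 551.0, 235.4], [0.0, 0.0, 1.0]] [[-0.633, 0.591, -0.5, -0.162], [-0.774, -0.493, 0.398, 0.608], [-0.012, 0.639, 0.769, 1.196], [0.0, 0.0, 0.0, 1.0]] ['K', 'world_from_camera']
side [[621.4, 0.0, 325.1], [0.0, 621.4, 231.7], [0.0, 0.0, 1.0]] [[0.974, 0.135, -0.182, 0.324], [-0.227, 0.611, -0.759, -1.026], [0.008, 0.78, 0.626, 0.954], [0.0, 0.0, 0.0, 1.0]] ['K', 'world_from_camera']
{'t': 0.1, 'joint_pos': array([-0.06817508,  0.41176889, -0.01272143,  1.5969257 ,  0.00560543,
        1.13428823, -0.08220172]), 'joint_velocities': array([-0.00056352, -0.00158043,  0.0019485 , -0.00145144,  0.00030954,
        0.00152531,  0.00158445]), 'joint_torque': array([ 1.90722414e-03, -5.89100254e+01,  6.43606726e-01, -2.91709310e+01,
       -5.37973386e-02,  1.45046425e-02,  7.40053088e-05]), 'ee_pos': array([ 6.24520937e-01, -5.18911716e-05,  1.87639124e-01]), 'ee_rot': array([ 7.07103675e-01,  7.07109563e-01, -5.11782926e-04, -4.43559118e-04]), 'wrist_force': array([ 0.21105941,  0.42961439, -0.29306084]), 'ft_torque': array([-0.00059303,  0.06229353,  0.05635878]), 'grasp_force': 0.0, 'opening': 0.08796457203727677}
```

View pics/scene0.png

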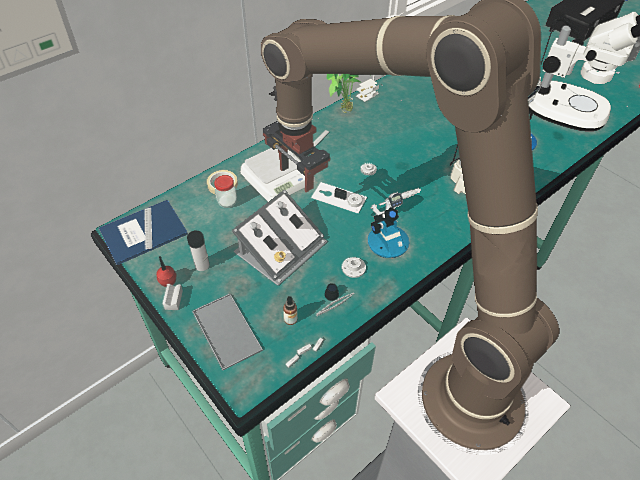

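View pics/side0.png

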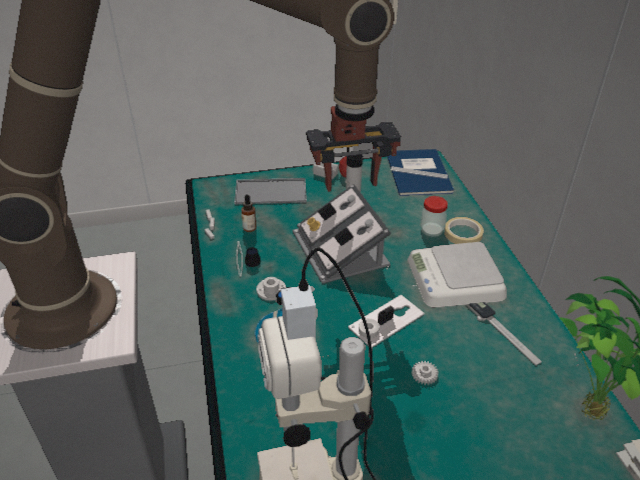

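The scene view shows the stand near (280,235), the tray at (228,330) and the ring plate at (340,195). The side view shows the stand at (342,235), the ring plate at (386,320) and the tray at (271,191). I'll enlarge the crops next.

```bash
cat > h.py <<'E'
from plant import robot
import cv2,numpy as np
from scipy.spatial.transform import Rotation as R
def ray(i,uv):
    K=np.array(i["K"]);T=np.array(i["world_from_camera"])
    d=np.linalg.inv(K)@np.array([uv[0],uv[1],1.]); d=np.array([d[0],-d[1],-d[2]])
    return T[:3,3],T[:3,:3]@d
def onz(i,uv,z):
    o,d=ray(i,uv); return o+d*(z-o[2])/d[2]
def proj(i,p):
    K=np.array(i["K"]);T=np.array(i["world_from_camera"])
    c=T[:3,:3].T@(np.array(p)-T[:3,3]); c=np.array([c[0],-c[1],-c[2]]); q=K@c
    return q[:2]/q[2]
def tri(obs):
    A=np.zeros((3,3));b=np.zeros(3)
    for i,uv in obs:
        o,d=ray(i,uv); d=d/np.linalg.norm(d); M=np.eye(3)-np.outer(d,d); A+=M;b+=M@o
    p=np.linalg.solve(A,b); return p,[np.round(proj(i,p)-uv,1).tolist() for i,uv in obs]
E
python3 - <<'E'
from h import *
a=cv2.imread("pics/scene0.png");b=cv2.imread("pics/side0.png")
A=cv2.resize(a[180:290,225:375],None,fx=5.3,fy=5.3,interpolation=cv2.INTER_CUBIC)[:590,:800]
B=cv2.resize(b[180:350,285:435],None,fx=3.5,fy=3.5,interpolation=cv2.INTER_CUBIC)[:600]
cv2.imwrite("pics/c1.png",A);cv2.imwrite("pics/c2.png",B);print(A.shape,B.shape)
E
```

```text
(583, 795, 3) (595, 525, 3)
```

View pics/c1.png

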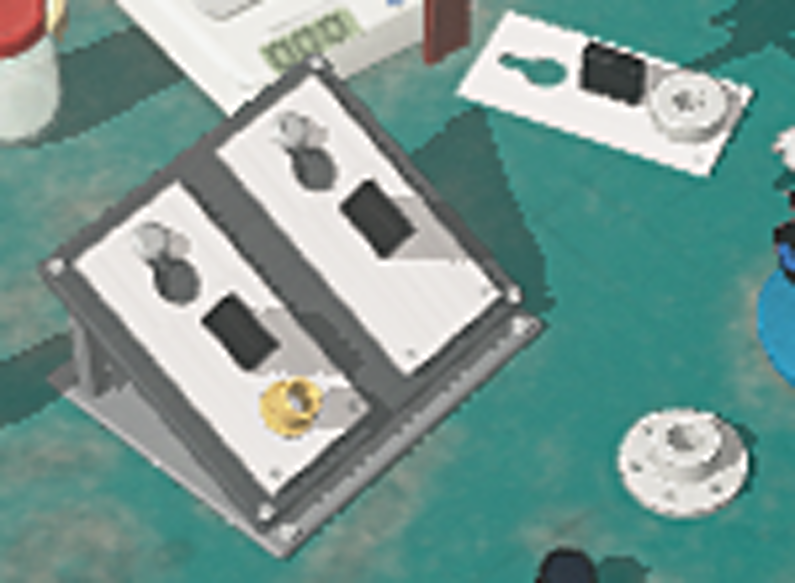

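View pics/c2.png

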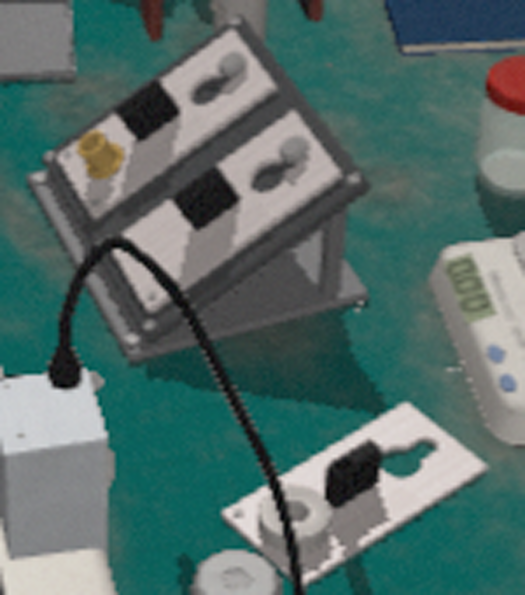

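The crops show the blank on the right stud (head c1 (300,128), c2 (293,150)) and the bushing plate on the left one (heads c1 (158,238), c2 (233,67)). The ring plate lies on the right with its keyhole end at the far side, so the tray is on the left. Next I'll triangulate these points.

```bash
python3 - <<'E'
from h import *
I=robot.camera_info("scene");J=robot.camera_info("side")
a=lambda u,v:(225+(u+.5)/5.3-.5,180+(v+.5)/5.3-.5); b=lambda u,v:(285+(u+.5)/3.5-.5,180+(v+.5)/3.5-.5)
P={}
for n,p,q in [("headR",(300,128),(293,150)),("headL",(158,238),(233,67)),("panFL",(42,265),(237,18)),("panFR",(316,62),(362,185)),("panNR",(515,300),(143,340)),
 ("blFL",(218,153),(287,112)),("blFR",(318,75),(343,178)),("blNR",(505,297),(152,312)),("blNL",(408,375),(115,240)),
 ("rgFL",(460,93),(405,403)),("rgFR",(510,12),(487,467)),("rgNL",(710,175),(222,515)),("rgNR",(752,90),(305,583))]:
    x,e=tri([(I,a(*p)),(J,b(*q))]);P[n]=x;print(n,np.round(x,4),e)
def ang(p,q): d=P[p]-P[q];return np.round([np.linalg.norm(d),np.degrees(np.arctan2(d[1],d[0])),np.degrees(np.arcsin(d[2]/np.linalg.norm(d)))],3)
for p,q in [("blFL","blNL"),("blFR","blNR"),("panFR","panNR"),("headL","headR"),("panFL","panFR"),("rgFL","rgNL"),("rgFR","rgNR"),("rgFL","rgFR")]: print(p,q,ang(p,q))
# tray by mask-free: bench plane corners from scene view, guess
for uv in [(193,305),(231,294),(263,349),(226,367)]: print("tray",np.round(onz(I,uv,.008),3))
for uv in [(238,180),(306,180),(307,201),(235,202)]: print("trayS",np.round(onz(J,uv,.008),3))
E
```

```text
headR [0.6725 0.0165 0.1027] [[-0.1, -0.1], [-0.2, 0.1]]
headL [0.6599 0.1154 0.1007] [[0.0, 0.0], [0.0, -0.0]]
panFL [0.6788 0.1704 0.1023] [[0.5, 0.5], [0.6, -0.5]]
panFR [ 0.7073 -0.0213  0.0982] [[0.0, 0.0], [0.0, -0.0]]
panNR [ 0.5649 -0.0415  0.0154] [[0.9, 0.9], [1.3, -0.9]]
blFL [0.6829 0.0591 0.1021] [[0.5, 0.6], [0.7, -0.6]]
blFR [ 0.6969 -0.0148  0.1007] [[0.1, 0.1], [0.1, -0.1]]
blNR [ 0.5685 -0.0327  0.0268] [[-0.4, -0.4], [-0.6, 0.4]]
blNL [0.5603 0.0394 0.0283] [[-0.5, -0.5], [-0.6, 0.5]]
rgFL [ 0.7104 -0.1226  0.0038] [[0.1, 0.1], [0.1, -0.1]]
rgFR [ 0.741  -0.1857  0.0042] [[0.1, 0.1], [0.1, -0.1]]
rgNL [ 0.5754 -0.1881  0.0036] [[-0.0, -0.0], [-0.0, 0.0]]
rgNR [ 0.6075 -0.2496  0.0045] [[-0.2, -0.1], [-0.3, 0.2]]
blFL blNL [ 0.144  9.136 30.753]
blFR blNR [ 0.149  7.933 29.69 ]
panFR panNR [ 0.166  8.054 29.936]
headL headR [ 0.1   97.308 -1.142]
panFL panFR [ 0.194 98.442  1.228]
rgFL rgNL [ 0.15  25.881  0.064]
rgFR rgNR [ 0.148 25.546 -0.118]
rgFL rgFR [ 7.00000e-02  1.15854e+02 -3.35000e-01]
tray [0.611 0.353 0.008]
tray [0.576 0.26  0.008]
tray [0.397 0.291 0.008]
tray [0.415 0.385 0.008]
trayS [0.419 0.39  0.008]
trayS [0.599 0.35  0.008]
trayS [0.582 0.255 0.008]
trayS [0.4   0.29  0.008]
```

The triangulation agrees with the given sizes: the panel slopes 30° at azimuth about 8°, the ring plate sits at azimuth 25.7°, and the tray at about -10.5°, centre (0.50, 0.322). Next come the approach numbers, the wrist camera mount and the tall objects near the tray.

```bash
cat >> h.py <<'E'
def frame(az,el,sx=1):
    "tool rotation with tool z into the face; tool x = sx * slope-up direction"
    a,e=np.radians([az,el]); U=np.array([np.cos(e)*np.cos(a),np.cos(e)*np.sin(a),np.sin(e)])
    Y=np.array([-np.sin(a),np.cos(a),0]); Z=np.cross(U,Y)
    return np.c_[sx*U,-sx*Y,-Z]
def togo(p,Rt,s=None):
    s=s or robot.sense(); Rc=R.from_quat(s["ee_rot"]).as_matrix()
    w=R.from_matrix(Rc.T@Rt).as_rotvec(degrees=True)/5
    print("t",round(s["t"],2),"F",np.round(s["wrist_force"],1),"open",round(s["opening"]*1e3,1),"grip",round(s["grasp_force"],1))
    print(" turn first (units)",np.round(w,2)," then shift (units, target axes)",np.round(Rt.T@(np.array(p)-s["ee_pos"])/.05,3)," now-axes",np.round(Rc.T@(np.array(p)-s["ee_pos"])/.05,3))
AZ=8.1; RB=lambda:frame(AZ,30); 
E
python3 - <<'E'
from h import *
I=robot.camera_info("scene");J=robot.camera_info("side");W=robot.camera_info("wrist");s=robot.sense()
T=np.array(W["world_from_camera"]);Rc=R.from_quat(s["ee_rot"]).as_matrix()
print("cam in tool",np.round(Rc.T@(T[:3,3]-s["ee_pos"]),3).tolist(),np.round(Rc.T@T[:3,:3],3).tolist())
print(np.round(W["K"],1).tolist())
for n,uv,z in [("gaugeTop",(196,235),.123),("blowerBase",(166,284),0),("bottleBase",(291,321),0),("bottleTop",(289,298),.10),("vee",(172,296),.02)]: print(n,np.round(onz(I,uv,z),3))
F=frame(8.1,30);n=-F[:,2]
site=np.array([.6164,.0113,.0755])
for sx in(1,-1): togo(site+n*.100,frame(8.1,30,sx))
E
```

```text
cam in tool [0.07, -0.001, -0.196] [[-0.0, 0.967, 0.254], [1.0, 0.0, 0.0], [-0.0, 0.254, -0.967]]
[[396.0, 0.0, 322.5], [0.0, 396.0, 245.3], [0.0, 0.0, 1.0]]
gaugeTop [0.71  0.26  0.123]
blowerBase [0.717 0.372 0.   ]
bottleBase [0.419 0.188 0.   ]
bottleTop [0.422 0.188 0.1  ]
vee [0.66  0.383 0.02 ]
t 0.1 F [ 0.2  0.4 -0.3] open 88.0 grip 0.0
 turn first (units) [-4.29  4.95 15.97]  then shift (units, target axes) [-1.233 -0.248 -0.122]  now-axes [ 0.086 -1.152  0.512]
t 0.1 F [ 0.2  0.4 -0.3] open 88.0 grip 0.0
 turn first (units) [ -5.14  -4.46 -19.12]  then shift (units, target axes) [ 1.233  0.248 -0.122]  now-axes [ 0.086 -1.152  0.512]
```

>>> carry_out(deltas=[[0,0,0,-0.268,0.309,0.998],[0,0,0,-0.268,0.309,0.998],[0,0,0,-0.268,0.309,0.998],[0,0,0,-0.268,0.309,0.998],[0,0,0,-0.268,0.309,0.998]], claw=50)

```text
t: 0.6
ee_pos: [0.6247, -0.0003, 0.1879]
ee_rot: [0.841, 0.533, 0.089, -0.007]
wrist_force: [-0.0, 0.9, -1.0]
opening: 0.0517
grasp_force: 0.0
```

>>> carry_out(deltas=[[0,0,0,-0.268,0.309,0.998],[0,0,0,-0.268,0.309,0.998],[0,0,0,-0.268,0.309,0.998],[0,0,0,-0.268,0.309,0.998],[0,0,0,-0.268,0.309,0.998]])

```text
t: 1.1
ee_pos: [0.6247, -0.0003, 0.188]
ee_rot: [0.928, 0.332, 0.172, -0.012]
wrist_force: [0.2, 0.8, 0.5]
opening: 0.0495
grasp_force: 0.0
```

>>> carry_out(deltas=[[0,0,0,-0.268,0.309,0.998],[0,0,0,-0.268,0.309,0.998],[0,0,0,-0.268,0.309,0.998],[0,0,0,-0.268,0.309,0.998],[0,0,0,-0.268,0.309,0.998]])

```text
t: 1.6
ee_pos: [0.6246, -0.0003, 0.188]
ee_rot: [0.963, 0.112, 0.246, -0.018]
wrist_force: [-0.0, 0.9, -1.1]
opening: 0.0499
grasp_force: 0.0
```

>>> carry_out(deltas=[[0,0,0,-0.268,0.309,0.998],[-0.308,-0.062,-0.03,0,0,0],[-0.308,-0.062,-0.03,0,0,0],[-0.308,-0.062,-0.03,0,0,0],[-0.308,-0.062,-0.03,0,0,0]])

```text
t: 2.1
ee_pos: [0.5666, 0.0044, 0.1621]
ee_rot: [0.963, 0.069, 0.258, -0.018]
wrist_force: [-0.8, 0.7, -0.5]
opening: 0.0501
grasp_force: 0.0
```

```bash
python3 - <<'E'
from h import *
F=frame(8.1,30);n=-F[:,2]
togo(np.array([.6164,.0113,.0755])+n*.1,F); W=robot.camera_info("wrist")
im=robot.camera("wrist"); cv2.imwrite("pics/w1.png",im[:,:,::-1]); np.save("w1.npy",np.array(W["world_from_camera"]))
print(robot.sense()["joint_pos"].round(2))
E
```

```text
t 2.1 F [-0.8  0.7 -0.5] open 50.1 grip 0.0
 turn first (units) [-0.   -0.01  0.01]  then shift (units, target axes) [0.005 0.004 0.004]  now-axes [0.005 0.004 0.004]
[-0.24  0.07  0.18  2.27 -0.19  0.29 -1.32]
```

View pics/w1.png

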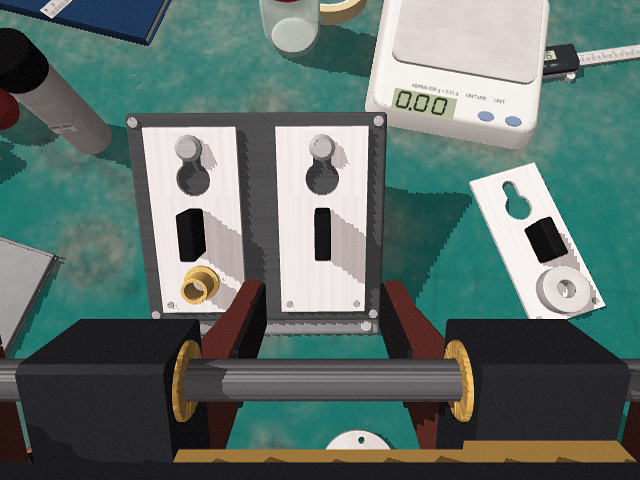

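The wrist view shows the blank's plate corners at about (275,126), (356,126), (368,312) and (280,311). Its bar is at (323,233) and the right stud head at (322,147). The ring plate shows at the right. I'll fit the white plate outlines and cast them onto their planes.

```bash
cat >> h.py <<'E'
def corners(im,seed):
    "four corners of the white plate around the seed pixel, sub-pixel, by line fits to the contour"
    m=((im.min(2)>150)&(im.max(2).astype(int)-im.min(2)<40)).astype(np.uint8)
    n,l=cv2.connectedComponents(m); k=(l==l[seed[1],seed[0]]).astype(np.uint8)
    c=cv2.convexHull(max(cv2.findContours(k,0,1)[0],key=cv2.contourArea))
    e=1.
    while len(q:=cv2.approxPolyDP(c,e,True))>4: e+=.5
    return q[:,0].astype(float),cv2.contourArea(c)
def onplane(i,uv,p0,n):
    o,d=ray(i,uv); return o+d*((p0-o)@n)/(d@n)
E
python3 - <<'E'
from h import *
im=cv2.imread("pics/w1.png");W=robot.camera_info("wrist")
F=frame(8.1,30);n=-F[:,2];U=F[:,0];Y=-F[:,1]
q,a=corners(im,(300,270));print(q.tolist(),a)
p0=np.array([.6272,.0128,.0645])
P=np.array([onplane(W,u,p0,n) for u in q]);print("blank",P.round(4).tolist(),np.linalg.norm(P-np.roll(P,1,0),axis=1).round(4))
c=P.mean(0);print("centre",c.round(4),"site",(c-.004*U+.015*n).round(4))
print("dirs",[(np.degrees(np.arctan2((P[i]-P[i-1])@Y,(P[i]-P[i-1])@U))).round(2) for i in range(4)])
for nm,uv in[("R",(322,147)),("L",(188,147.5))]:
    h=onplane(W,uv,p0+n*.009,n);print("head",nm,h.round(4),"rel to blank centre along U,Y",((h-c)@U).round(4),((h-c)@Y).round(4))
q,a=corners(im,(490,190));print(q.tolist(),a)
P=np.array([onz(W,u,.005) for u in q]);print("ring",P.round(4).tolist(),np.linalg.norm(P-np.roll(P,1,0),axis=1).round(4),P.mean(0).round(4))
# bar contour of blank: columns
g=im.max(2)[195:270,300:345]<60; r,cc=np.nonzero(g);print("bar px",cc.min()+300,cc.max()+300,r.min()+195,r.max()+195)
for x in(cc.min()+300,cc.max()+301):
  print((onplane(W,(x,210),p0+n*.03,n)-c)@Y)
E
```

```text
[[368.0, 126.0], [363.0, 310.0], [282.0, 311.0], [275.0, 127.0]] 16294.0
blank [[0.6934, -0.0108, 0.1004], [0.5649, -0.0292, 0.0255], [0.5544, 0.0389, 0.025], [0.6829, 0.0585, 0.1001]] [0.0701 0.1499 0.0689 0.1502]
centre [0.6239 0.0144 0.0627] site [0.613  0.0128 0.0737]
dirs [np.float64(-89.43), np.float64(-179.95), np.float64(90.78), np.float64(0.49)]
head R [0.6711 0.021  0.1006] rel to blank centre along U,Y 0.0602 -0.0001
head L [0.6568 0.1194 0.1005] rel to blank centre along U,Y 0.0598 0.0993
[[470.0, 181.0], [534.0, 162.0], [605.0, 305.0], [529.0, 318.0]] 11331.0
ring [[0.7072, -0.1207, 0.005], [0.7368, -0.1829, 0.005], [0.6026, -0.247, 0.005], [0.5812, -0.1791, 0.005]] [0.1389 0.0689 0.1487 0.0712] [ 0.657  -0.1824  0.005 ]
bar px 315 330 208 259
0.004946382457618352
-0.006542772237061827
```

```bash
python3 - <<'E'
from h import *
F=frame(8.1,30);n=-F[:,2]
togo(np.array([.613,.0128,.0737])-n*.010,F)
E
```

```text
t 2.15 F [-3.1 -0.2 -2. ] open 49.9 grip 0.0
 turn first (units) [-0.01  0.03  0.01]  then shift (units, target axes) [ 0.    -0.027  2.202]  now-axes [ 0.007 -0.025  2.202]
```

>>> carry_out(deltas=[[0,-0.025,0.6,0,0,0],[0,0,0.6,0,0,0],[0,0,0.5,0,0,0],[0,0,0.3,0,0,0],[0,0,0.2,0,0,0]])

```text
t: 2.65
ee_pos: [0.6165, 0.0138, 0.0766]
ee_rot: [0.964, 0.069, 0.257, -0.02]
wrist_force: [0.4, 1.4, -0.7]
opening: 0.0506
grasp_force: 0.0
```

>>> carry_out(deltas=[[0,0,0,0,0,0],[0,0,0,0,0,0],[0,0,0,0,0,0],[0,0,0,0,0,0],[0,0,0,0,0,0]], claw=0, grip_force=30)

```text
t: 3.15
ee_pos: [0.6162, 0.0141, 0.0783]
ee_rot: [0.963, 0.068, 0.258, -0.021]
wrist_force: [-0.0, 0.3, -1.0]
opening: 0.0137
grasp_force: 0.0
```

```bash
python3 - <<'E'
from h import *
F=frame(8.1,30);n=-F[:,2]
togo(np.array([.613,.0128,.0737])-n*.010,F); s=robot.sense(); np.save("seated.npy",np.r_[s["ee_pos"],s["ee_rot"]]);print(s["joint_pos"].round(2))
E
```

```text
t 3.15 F [-0.   0.3 -1. ] open 13.7 grip 0.0
 turn first (units) [-0.06 -0.01 -0.02]  then shift (units, target axes) [-0.104  0.017  0.245]  now-axes [-0.104  0.018  0.245]
[-0.27  0.31  0.23  2.24 -1.01  0.13 -0.52]
```

The fingers stopped short: joints 5 and 6 are at their limits with the tool square to the panel. The bar allows pitch, so I'll back off and grip with the tool tilted only 17°, which is 13° off the plate normal.

>>> carry_out(deltas=[[0,0,0,0,0,0],[0,0,0,0,0,0],[0,0,-0.4,0,0,0],[0,0,-0.5,0,0,0],[0,0,-0.5,0,0,0]], claw=50)

```text
t: 3.65
ee_pos: [0.5807, 0.0081, 0.1384]
ee_rot: [0.964, 0.068, 0.257, -0.021]
wrist_force: [0.7, 0.4, 0.7]
opening: 0.0483
grasp_force: 0.0
```

>>> carry_out(deltas=[[0,0,0,0,-0.65,0],[0,0,0,0,-0.65,0],[0,0,0,0,-0.65,0],[0,0,0,0,-0.65,0],[0,0,0,0,0,0]])

```text
t: 4.15
ee_pos: [0.5832, 0.0095, 0.1389]
ee_rot: [0.986, 0.071, 0.147, -0.012]
wrist_force: [0.4, 0.4, 0.4]
opening: 0.0503
grasp_force: 0.0
```

```bash
cat >> h.py <<'E'
P30=frame(8.1,30); N=-P30[:,2]; U=P30[:,0]; Y=-P30[:,1]; F17=frame(8.1,17)
SITE=np.array([.613,.0128,.0737]); GR=SITE-.009*N-.002*U   # TCP when the seated plate is gripped
E
python3 - <<'E'
from h import *
togo(GR+N*.04,F17);togo(GR,F17); print(robot.sense()["joint_pos"].round(2))
E
```

```text
t 4.15 F [0.4 0.4 0.4] open 50.3 grip 0.0
 turn first (units) [-0.05 -0.    0.03]  then shift (units, target axes) [0.014 0.018 0.828]  now-axes [0.014 0.021 0.828]
t 4.15 F [0.4 0.4 0.4] open 50.3 grip 0.0
 turn first (units) [-0.05 -0.    0.03]  then shift (units, target axes) [0.194 0.018 1.607]  now-axes [0.194 0.025 1.607]
[-0.77  0.28  0.83  2.08 -0.45  0.62 -1.09]
```

>>> carry_out(deltas=[[0.014,0.02,0.42,-0.05,0,0.03],[0,0,0.41,0,0,0],[0.06,0,0.26,0,0,0],[0.06,0,0.26,0,0,0],[0.06,0,0.26,0,0,0]])

```text
t: 4.65
ee_pos: [0.6137, 0.0122, 0.0633]
ee_rot: [0.987, 0.069, 0.147, -0.011]
wrist_force: [0.5, 0.6, 0.1]
opening: 0.0505
grasp_force: 0.0
```

```bash
python3 - <<'E'
from h import *
togo(GR,F17); print(robot.sense()["joint_pos"].round(2))
E
```

```text
t 4.65 F [0.5 0.6 0.1] open 50.5 grip 0.0
 turn first (units) [-0.   -0.   -0.03]  then shift (units, target axes) [ 0.051 -0.013 -0.018]  now-axes [ 0.051 -0.013 -0.018]
[-0.6   0.44  0.65  2.07 -0.66  0.49 -0.91]
```

>>> carry_out(deltas=[[0.03,0,0,0,0,0],[0,0,0,0,0,0],[0,0,0,0,0,0],[0,0,0,0,0,0],[0,0,0,0,0,0]], claw=0, grip_force=35)

```text
t: 5.15
ee_pos: [0.6156, 0.013, 0.0651]
ee_rot: [0.987, 0.069, 0.148, -0.011]
wrist_force: [-0.3, -1.0, 0.0]
opening: 0.0138
grasp_force: 0.0
```

>>> carry_out(deltas=[[0,0,0,0,0,0]])

```text
t: 5.25
ee_pos: [0.6156, 0.013, 0.0649]
ee_rot: [0.987, 0.069, 0.148, -0.011]
wrist_force: [-0.7, -0.2, 0.2]
opening: 0.0055
grasp_force: 0.0
```

```bash
python3 - <<'E'
from h import *
togo(GR,F17); s=robot.sense(); np.save("seated.npy",np.r_[s["ee_pos"],s["ee_rot"]]);print(s["ee_pos"])
print("slope-up in tool",(F17.T@U).round(3),"normal in tool",(F17.T@N).round(3))
W=robot.camera_info("wrist");im=robot.camera("wrist");cv2.imwrite("pics/w2.png",im[:,:,::-1]);np.save("w2.npy",np.array(W["world_from_camera"]))
E
```

```text
t 5.25 F [-0.7 -0.2  0.2] open 5.5 grip 0.0
 turn first (units) [-0.01 -0.   -0.02]  then shift (units, target axes) [ 0.004 -0.004  0.001]  now-axes [ 0.004 -0.004  0.001]
[0.61556593 0.0129726  0.06490659]
slope-up in tool [ 0.974  0.    -0.225] normal in tool [-0.225 -0.    -0.974]
```

View pics/w2.png

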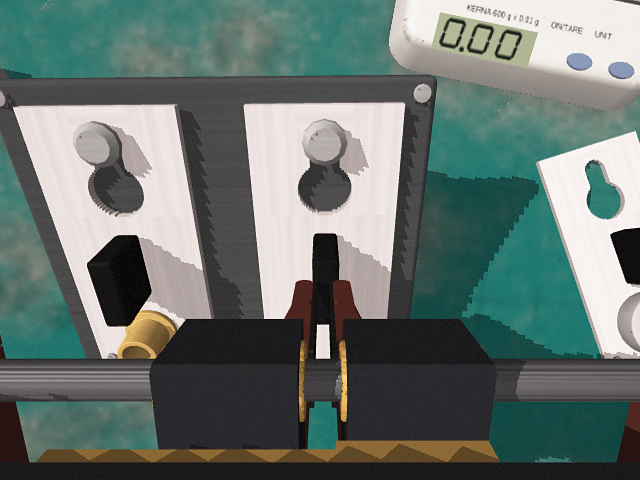

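The picture shows fingertips at (300,285) and (345,285) with the bar at (325,235) upward. The opening of 5.5 mm is under the bar's 12 mm, so I doubt the bar is between the pads. I'll project the bar corners and fingertips to check.

```bash
python3 - <<'E'
from h import *
W=robot.camera_info("wrist");im=cv2.imread("pics/w2.png")
for x in(.018,-.018):
  for z in(.015,-.015):
    print(x,z,[proj(W,SITE+x*U+y*Y+z*N).round(0).tolist() for y in(.006,-.006)])
print("tcp",proj(W,robot.sense()["ee_pos"]).round(0),"head pred",proj(W,SITE+.064*U-.006*N).round(1))
print("plate FL,FR pred",[proj(W,SITE+.079*U+y*Y-.015*N).round(0).tolist() for y in(.035,-.035)])
for r in range(230,350,10): 
  c=im[r,290:360].max(1); print(r,"".join("#" if v<45 else "." if v<150 else "o" for v in c))
s=robot.sense();print(s["opening"],s["grasp_force"],s["t"])
E
```

```text
0.018 0.015 [[310.0, 267.0], [337.0, 267.0]]
0.018 -0.015 [[312.0, 237.0], [335.0, 237.0]]
-0.018 0.015 [[312.0, 331.0], [336.0, 331.0]]
-0.018 -0.015 [[313.0, 295.0], [335.0, 295.0]]
tcp [324. 277.] head pred [323.7 152.7]
plate FL,FR pred [[244.0, 114.0], [403.0, 113.0]]
230 oooooooooooooooooooooooooooooooooooooooooooooooooooooooooooooooooooooo
240 ooooooooooooooooooooooo.#######################.oooooooooooooooooooooo
250 ooooooooooooooooooooooo#########################.ooooooooooooooooooooo
260 oooooooooooooooooooooo.##########################ooooooooooooooooooooo
270 oooooooooooooooooooooo.##########################ooooooooooooooooooooo
280 ooooooooooo........ooo.#######################..........oooooooooooooo
290 oooo...................####################...................oooooooo
300 oo....................######################....................oooooo
310 .....................#######################........................oo
320 #############........########################........#################
330 #############.......######.oooooooooooo.######.......#################
340 ###########........#######oooooooooooooo######.........###############
0.0020038533409357157 0.0 5.3
```

```bash
python3 - <<'E'
from h import *
a=robot.camera("scene")[:,:,::-1];b=robot.camera("side")[:,:,::-1];w=robot.camera("wrist")[:,:,::-1]
I=robot.camera_info("scene");J=robot.camera_info("side")
t=robot.sense()["ee_pos"];print(proj(I,t),proj(J,t),proj(J,SITE),robot.sense()["opening"])
A=cv2.resize(a[160:280,225:325],None,fx=4,fy=4,interpolation=2)
B=cv2.resize(b[150:270,290:390],None,fx=4,fy=4,interpolation=2)
cv2.imwrite("pics/c3.png",np.hstack([A,B])); cv2.imwrite("pics/w3.png",w)
E
```

```text
[295.6387168  224.38925936] [343.3659078  240.34561752] [342.41612431 237.39071212] 0.00042045180130060244
```

View pics/c3.png

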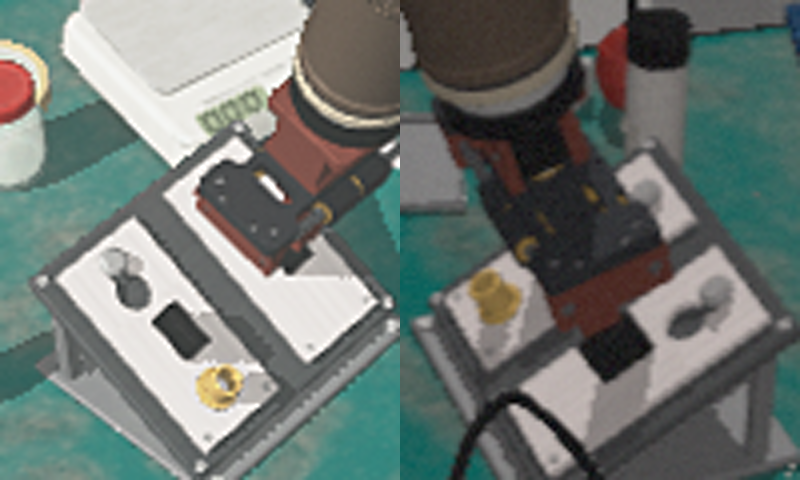

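The side crop shows the black bar still fully visible at (615,350) with the gripper above it. I'll check the newer wrist frame numerically.

```bash
python3 - <<'E'
import cv2,numpy as np
for f in("pics/w2.png","pics/w3.png"):
  im=cv2.imread(f).astype(int);print(f)
  for r in range(226,350,6):
    s=""
    for c in range(280,372,2):
      b,g,rr=im[r,c]; s+="#" if max(b,g,rr)<50 else "r" if rr>1.5*g else "o" if min(b,g,rr)>190 else "."
    print(r,s)
from h import *
s=robot.sense();print(s["joint_pos"].round(2),s["ee_pos"],s["opening"])
E
```

```text
pics/w2.png
226 oooooooooooooooooooooooooooooooooooooooooooooo
232 oooooooooooooooooooooooooooooooooooooooooooooo
238 ooooooooooooooooo############...oooooooooooooo
244 ooooooooooooooooo############.......oooooooooo
250 oooooooooooooooo.############...........oooooo
256 oooooooooooooooo.#############................
262 oooooooooooooooo.#############................
268 oooooooooooooooo.#############................
274 oooooooooooooooo.#############................
280 oooooooooo.rrrr..###########rrrrr.............
286 oooooooorrrrrrrrr##########rrrrrrrrr..........
292 ooooooorrrrrrrrr###########rrrrrrrrr..........
298 oooooo.rrrrrrrrr###########rrrrrrrrrr.........
304 oooooorrrrrrrrrr###########rrrrrrrrrr.........
310 oooo.rrrrrrrrrrr############rrrrrrrrrr#.......
316 ooorrrrrrrrrrrrr############rrrrrrrrrrrr......
322 ############rrr#############rrrr##############
328 ############rrr###.oooooo###rrrr##############
334 ############rrr###.oooooo###rrrr##############
340 ###########.rrr###.oooooo###rrr..#############
346 ##########...rr###ooooooo#####...#############
pics/w3.png
226 o
[... 467 characters left out ...]
ooo..rrrr#######rrrrr................
286 ooooooooooorrrrrrrrr####rrrrrrrrr.............
292 oooooooooorrrrrrrrrr####rrrrrrrrr.............
298 oooooooooorrrrrrrrrr####rrrrrrrrrr............
304 ooooooooorrrrrrrrrr#####rrrrrrrrrr............
310 oooooooorrrrrrrrrrr#####rrrrrrrrrrr...........
316 oooooo.rrrrrrrrrrrr#####rrrrrrrrrrrr#ooo......
322 ##################r#####rr####################
328 ##################r##.##rr####################
334 ##################r##.##rr####################
340 #################..##.###.####################
346 #################...#.##...###################
[-0.6   0.45  0.66  2.07 -0.66  0.5  -0.92] [0.61546552 0.01287569 0.0646228 ] 0.00042045180130060244
```

```bash
python3 - <<'E'
from h import *
print("pinch_z",robot.pinch_z)
J=robot.camera_info("side");I=robot.camera_info("scene")
t=np.array([.6245,0,.1876])
for dz in(0,.03):
  print(dz,"side",[proj(J,t+[x,0,dz]).round(1).tolist() for x in(-.05,.05)],"scene",[proj(I,t+[x,0,dz]).round(1).tolist() for x in(-.05,.05)])
for f,(r0,r1,c0,c1) in(("side0",(140,215,310,400)),("scene0",(130,195,265,330))):
  im=cv2.imread(f"pics/{f}.png").astype(int)
  print(f,c0)
  for r in range(r0,r1,3):
    print(r,"".join("r" if im[r,c,2]>1.5*im[r,c,1] and im[r,c,2]>35 else "#" if im[r,c].max()<50 else "." for c in range(c0,c1)))
E
```

```text
pinch_z 0.0187
0 side [[327.5, 201.6], [373.3, 195.7]] scene [[308.8, 199.4], [284.3, 177.9]]
0.03 side [[327.7, 189.9], [374.1, 184.0]] scene [[308.8, 191.0], [283.8, 169.5]]
side0 310
140 ....................######rrrrrrrrrrrr....################################################
143 ##....#..........##################################...........#####......#######rrrrrrrrrr
146 ####...##############..........................................r##################rrrrr...
149 r##############......................##...............................###########..rrr....
152 ..rrrrrrrrr############...............................................############rrrr....
155 ...rrrrrrr..############...............#############...........rrrrrr##########...rrr.....
158 ....r..rrr...###########........rrrrr#################.......##.rrrrrrr...................
161 .....rrrrrr.############.....rrrrrrrr###############..........###rrrrr....................
164 .......rrr....rrrrrrr........rrrrrrrr###############..........###rrrrr....................
167 ...............rrrrrr........rrrrrrrr..................
[... 2311 characters left out ...]

166 ...............rr................................................
169 ................r.......................rr.......................
172 ........................................rr.......................
175 ........................................rr.......................
178 ........................................rr.......................
181 ........................................rr.......................
184 ........................................rr.......................
187 ........................................r........................
190 ........................................r........................
193 .................................................................
```

The pixel check explains it. The visible fingertips sit about 29 mm behind the reported TCP in the wrist, side and scene views alike, so the fingers shut just above the bar. I'll open, go 26 mm further along the tool axis and grip again.

>>> carry_out(deltas=[[0,0,0,0,0,0],[0,0,0,0,0,0],[0,0,0,0,0,0],[0,0,0,0,0,0],[0,0,0,0,0,0]], claw=40)

```text
t: 5.95
ee_pos: [0.6155, 0.0128, 0.0645]
ee_rot: [0.987, 0.069, 0.147, -0.011]
wrist_force: [0.1, 0.7, 0.6]
opening: 0.0373
grasp_force: 0.0
```

>>> carry_out(deltas=[[0,0,0.13,0,0,0],[0,0,0.13,0,0,0],[0,0,0.13,0,0,0],[0,0,0.13,0,0,0],[0,0,0,0,0,0]])

```text
t: 6.45
ee_pos: [0.6226, 0.0138, 0.0384]
ee_rot: [0.987, 0.069, 0.146, -0.011]
wrist_force: [-0.4, 0.7, 0.7]
opening: 0.0404
grasp_force: 0.0
```

>>> carry_out(deltas=[[0,0,0,0,0,0],[0,0,0,0,0,0],[0,0,0,0,0,0],[0,0,0,0,0,0],[0,0,0,0,0,0]], claw=0, grip_force=35)

```text
t: 6.95
ee_pos: [0.6231, 0.0139, 0.0399]
ee_rot: [0.987, 0.069, 0.147, -0.011]
wrist_force: [-0.3, 0.0, 1.4]
opening: 0.0117
grasp_force: 35.0
```

```bash
python3 - <<'E'
from h import *
togo(GR+.028*F17[:,2],F17); s=robot.sense(); np.save("seated.npy",np.r_[s["ee_pos"],s["ee_rot"]]);print(s["ee_pos"],s["joint_pos"].round(2))
W=robot.camera_info("wrist");im=robot.camera("wrist");cv2.imwrite("pics/w4.png",im[:,:,::-1]);np.save("w4.npy",np.array(W["world_from_camera"]))
im=im[:,:,::-1].astype(int)
for r in range(226,350,8):
    print(r,"".join("#" if im[r,c].max()<50 else "r" if im[r,c,2]>1.5*im[r,c,1] else "o" if im[r,c].min()>190 else "." for c in range(270,380,2)))
E
```

```text
t 6.95 F [-0.3  0.   1.4] open 11.7 grip 35.0
 turn first (units) [-0.01  0.   -0.02]  then shift (units, target axes) [ 0.005 -0.006  0.039]  now-axes [ 0.005 -0.006  0.039]
[0.62307028 0.01391124 0.03993829] [-0.55  0.49  0.6   2.06 -0.71  0.46 -0.87]
226 ooooooooooooooooooooooooooooooooooooooooooooooooooooooo
234 ooooooooooooooooooooooooooooooooooooooooooooooooooooooo
242 ooooooooooooooooooooooooooooooooooooooooooooooooooooooo
250 oooooooooooooooooooo#############o.oooooooooooooooooooo
258 ooooooooooooooooooo.##############.........oooooooooooo
266 ooooooooooooooooooo.##############.............oooooooo
274 ooooooooooooooooooo###############..................ooo
282 ooooooooo.rrrrrrrro###############.rrrrrrrr#...........
290 oooooooorrrrrrrrrr##################rrrrrrrrr..........
298 ooooooorrrrrrrrrr###################rrrrrrrrrr.........
306 oooooorrrrrrrrrrr###################rrrrrrrrrrr........
314 oooorrrrrrrrrrrr#####################rrrrrrrrrrrr......
322 ##########rrrrrr#####################rrrrrrr###########
330 ##########rrrrr#######################rrrrrr###########
338 ##########rrrrr#######################rrrrrr###########
346 #######....rrr#####.###################rrrr....########
```

Gripped: opening 11.7 mm at 35 N. Now slide 24 mm up the slope, checking the force before lifting.

>>> carry_out(deltas=[[0.117,0,-0.028,0,0,0],[0.117,0,-0.028,0,0,0],[0.117,0,-0.028,0,0,0],[0.117,0,-0.028,0,0,0],[0,0,0,0,0,0]])

```text
t: 7.5
ee_pos: [0.6448, 0.0171, 0.0526]
ee_rot: [0.987, 0.069, 0.148, -0.011]
wrist_force: [-1.1, 0.3, 3.9]
opening: 0.0115
grasp_force: 35.0
```

```bash
python3 - <<'E'
from h import *
s=robot.sense();o=np.load("seated.npy");d=s["ee_pos"]-o[:3]
print("moved U,Y,N mm",(np.array([d@U,d@Y,d@N])*1e3).round(1),"F",s["wrist_force"].round(1),s["opening"])
W=robot.camera_info("wrist");im=robot.camera("wrist")[:,:,::-1];cv2.imwrite("pics/w5.png",np.hstack([cv2.imread("pics/w4.png")[60:260,220:430],im[60:260,220:430]]).repeat(1,0)[:, :])
E
```

```text
moved U,Y,N mm [25.3  0.1 -0. ] F [-1.1  0.3  3.9] 0.011473582029268238
```

View pics/w5.png

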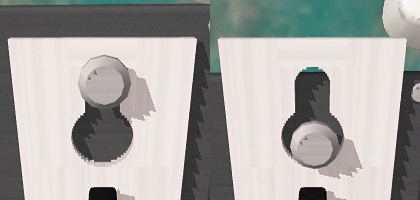

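The left frame shows the head seated at (104,82), and the right one shows it now inside the big hole at (315,145). Now I'll lift along the panel normal.

>>> carry_out(deltas=[[-0.035,0,-0.094,0,0,0],[-0.023,0,-0.1,0,0,0],[-0.023,0,-0.1,0,0,0],[-0.023,0,-0.1,0,0,0],[0,0,0,0,0,0]])

```text
t: 8.05
ee_pos: [0.633, 0.0153, 0.07]
ee_rot: [0.987, 0.069, 0.148, -0.011]
wrist_force: [0.9, 0.5, -1.1]
opening: 0.0116
grasp_force: 35.0
```

```bash
python3 - <<'E'
from h import *
s=robot.sense();o=np.load("seated.npy");d=s["ee_pos"]-o[:3]
print("moved U,Y,N mm",(np.array([d@U,d@Y,d@N])*1e3).round(1),"F",s["wrist_force"].round(1),s["opening"],s["joint_pos"].round(2))
# tray: refine from side and scene first frames by grey mask corners
for f,n,z,box in(("scene0","scene",.008,(285,375,185,270)),("side0","side",.008,(170,210,225,315))):
    im=cv2.imread(f"pics/{f}.png").astype(int);r0,r1,c0,c1=box;s_=im[r0:r1,c0:c1]
    m=((s_.max(2)-s_.min(2)<22)&(s_.max(2)>70)).astype(np.uint8); c=max(cv2.findContours(m,0,1)[0],key=cv2.contourArea);c=cv2.convexHull(c)
    e=1.
    while len(q:=cv2.approxPolyDP(c,e,True))>4:e+=.5
    q=q[:,0]+[c0,r0];J=robot.camera_info(n);P=np.array([onz(J,u,z) for u in q]);print(n,q.tolist(),P[:,:2].round(3).tolist(),np.linalg.norm(P-np.roll(P,1,0),axis=1).round(3),P.mean(0).round(4),[np.degrees(np.arctan2(*(P[i]-P[i-1])[1::-1])).round(1) for i in range(4)])
E
```

```text
moved U,Y,N mm [23.7 -0.1 21.1] F [ 0.9  0.5 -1.1] 0.011646770660889445 [-0.6   0.46  0.67  2.02 -0.65  0.53 -0.93]
scene [[233, 287], [262, 350], [222, 369], [193, 311]] [[0.591, 0.244], [0.397, 0.294], [0.417, 0.395], [0.596, 0.363]] [0.12  0.201 0.103 0.182] [0.5   0.324 0.008] [np.float64(-92.1), np.float64(165.5), np.float64(78.8), np.float64(-10.3)]
side [[314, 209], [235, 204], [236, 181], [303, 178]] [[0.592, 0.217], [0.399, 0.281], [0.413, 0.386], [0.593, 0.361]] [0.145 0.204 0.105 0.181] [0.4993 0.3114 0.008 ] [np.float64(-90.3), np.float64(161.5), np.float64(81.9), np.float64(-7.8)]
```

Off the stud at no load. I'll raise it 100 mm, then turn and shift to above the tray.

>>> carry_out(deltas=[[0.146,0,-0.478,0,0,0],[0.146,0,-0.478,0,0,0],[0.146,0,-0.478,0,0,0],[0.146,0,-0.478,0,0,0],[0,0,0,0,0,0]])

```text
t: 8.55
ee_pos: [0.635, 0.015, 0.1725]
ee_rot: [0.986, 0.069, 0.15, -0.011]
wrist_force: [0.6, 0.0, -1.8]
opening: 0.0116
grasp_force: 35.0
```

```bash
python3 - <<'E'
from h import *
o=np.load("seated.npy");Ro=R.from_quat(o[3:]).as_matrix()
# plate far corners & head in w4 -> along slope offset of the plate vs SITE estimate
im=cv2.imread("pics/w4.png");W=dict(robot.camera_info("wrist"));W["world_from_camera"]=np.load("w4.npy")
q,a=corners(im,(280,200));print(q.tolist())
for u in q:
    p=onplane(W,u,SITE-.015*N,N)-SITE;print((np.array([p@U,p@Y])*1e3).round(1),end=" ")
print()
Ft=frame(-10.8,-13);Zt=-frame(-10.8,0)[:,2];Ut=frame(-10.8,0)[:,0]
rel=P30.T@(o[:3]-SITE)   # TCP in plate axes
site=np.array([.5,.322,.003+.020])-.004*Ut
T=site+frame(-10.8,0)@rel; print("TCP at tray",T.round(4)); np.save("trayT.npy",T)
togo(T+[0,0,.08],Ft); print(robot.sense()["joint_pos"].round(2))
E
```

```text
[[415.0, 98.0], [393.0, 318.0], [251.0, 318.0], [228.0, 99.0]]
[ 82.8 -34.2] [-19.9 -34.3] [-19.8  35.9] [82.6 35.6] 
TCP at tray [ 0.488   0.324  -0.0113]
t 8.55 F [ 0.6  0.  -1.8] open 11.6 grip 35.0
 turn first (units) [-0.16 -6.    3.81]  then shift (units, target axes) [-3.474 -5.518  2.934]  now-axes [-2.576 -6.525  1.382]
[-0.76  0.34  0.84  1.93 -0.46  0.72 -1.1 ]
```

>>> carry_out(deltas=[[-0.197,-0.653,-0.06,0,0,0],[-0.282,-0.932,-0.085,0,0,0],[-0.282,-0.932,-0.085,0,0,0],[-0.282,-0.932,-0.085,0,0,0],[-0.282,-0.932,-0.085,0,0,0]])

```text
t: 9.05
ee_pos: [0.5322, 0.224, 0.1684]
ee_rot: [0.987, 0.069, 0.147, -0.011]
wrist_force: [0.1, -0.1, -1.5]
opening: 0.0115
grasp_force: 35.0
```

>>> carry_out(deltas=[[-0.282,-0.932,-0.085,0,0,0],[-0.282,-0.932,-0.085,0,0,0],[-0.08,-0.28,-0.026,-0.027,-1,0.635],[0,0,0,-0.027,-1,0.635],[0,0,0,-0.027,-1,0.635]])

```text
t: 9.55
ee_pos: [0.4836, 0.3266, 0.1682]
ee_rot: [1.0, -0.011, 0.014, -0.011]
wrist_force: [0.6, -0.1, -1.9]
opening: 0.0119
grasp_force: 35.0
```

>>> carry_out(deltas=[[0,0,0,-0.027,-1,0.635],[0,0,0,-0.027,-1,0.635],[0,0,0,-0.027,-1,0.635],[0,0,0,0,0,0],[0,0,0,0,0,0]])

```text
t: 10.05
ee_pos: [0.4859, 0.3231, 0.1678]
ee_rot: [0.989, -0.094, -0.115, -0.009]
wrist_force: [-0.2, -0.0, -0.7]
opening: 0.0116
grasp_force: 35.0
```

```bash
python3 - <<'E'
from h import *
Ft=frame(-10.8,-13);T=np.load("trayT.npy")
togo(T+[0,0,.08],Ft);togo(T,Ft);print(robot.sense()["joint_pos"].round(2),robot.sense()["ee_pos"].round(4))
im=robot.camera("wrist")[:,:,::-1];cv2.imwrite("pics/w6.png",im);np.save("w6.npy",np.array(robot.camera_info("wrist")["world_from_camera"]))
E
```

```text
t 10.05 F [-0.2 -0.  -0.7] open 11.6 grip 35.0
 turn first (units) [ 0.04  0.05 -0.02]  then shift (units, target axes) [ 0.484 -0.025  1.921]  now-axes [ 0.492 -0.033  1.919]
t 10.05 F [-0.2 -0.  -0.7] open 11.6 grip 35.0
 turn first (units) [ 0.04  0.05 -0.02]  then shift (units, target axes) [ 0.844 -0.025  3.48 ]  now-axes [ 0.859 -0.038  3.477]
[-1.11  0.6   0.84  1.6  -0.55  1.37 -1.9 ] [0.4859 0.3231 0.1678]
```

View pics/w6.png

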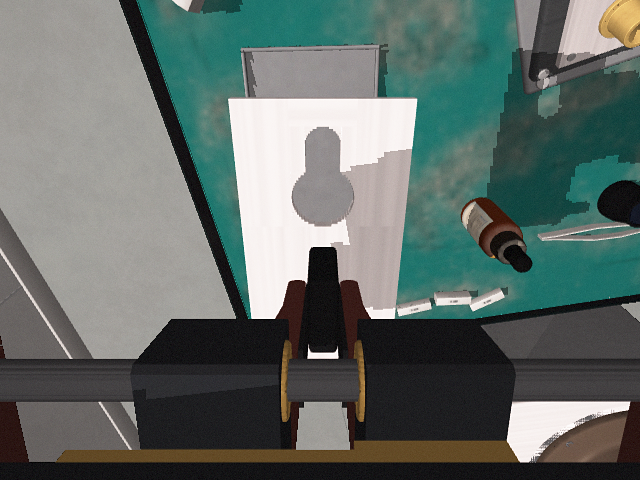

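The tray's far rim spans (242,48) to (386,45), squarely behind the plate, whose far edge runs from (229,98) to (417,98). I'll cast the rim onto z=8 mm to fix the tray's pose.

```bash
python3 - <<'E'
from h import *
W=dict(robot.camera_info("wrist"));W["world_from_camera"]=np.load("w6.npy")
a,b=onz(W,(242,48),.008),onz(W,(387,45.5),.008);az=np.degrees(np.arctan2(*(a-b)[1::-1]))-90
F0=frame(az,0);c=(a+b)/2-.093*F0[:,0];print(a.round(4),b.round(4),np.linalg.norm(a-b),az,c.round(4))
o=np.load("seated.npy");S=SITE+.0037*U;rel=P30.T@(o[:3]-S)
T=np.r_[c[:2],.023]-.004*F0[:,0]+F0@rel;print(T.round(4));np.save("trayT.npy",np.r_[T,az])
togo(T+[0,0,.004],frame(az,-13))
E
```

```text
[0.5978 0.3648 0.008 ] [0.5789 0.2566 0.008 ] 0.10981594919632605 -9.917309011351549 [0.4967 0.3267 0.008 ]
[ 0.4811  0.3291 -0.0113]
t 10.1 F [ 0.  -0.3 -1.5] open 11.7 grip 35.0
 turn first (units) [-0.01  0.05 -0.17]  then shift (units, target axes) [ 0.693 -0.092  3.445]  now-axes [ 0.706 -0.1    3.442]
```

>>> carry_out(deltas=[[0.12,-0.09,0.6,0,0.05,-0.17],[0.12,0,0.6,0,0,0],[0.12,0,0.6,0,0,0],[0.12,0,0.6,0,0,0],[0.1,0,0.5,0,0,0]])

```text
t: 10.6
ee_pos: [0.4802, 0.3303, 0.0203]
ee_rot: [0.99, -0.085, -0.113, -0.011]
wrist_force: [-0.7, -0.1, -1.9]
opening: 0.0121
grasp_force: 35.0
```

>>> carry_out(deltas=[[0.05,0,0.25,0,0,0],[0.04,0,0.16,0,0,0],[0.02,0,0.08,0,0,0],[0,0,0,0,0,0],[0,0,0,0,0,0]])

```text
t: 11.1
ee_pos: [0.4823, 0.3295, -0.0027]
ee_rot: [0.99, -0.086, -0.112, -0.011]
wrist_force: [0.1, -0.2, -2.0]
opening: 0.0114
grasp_force: 35.0
```

```bash
python3 - <<'E'
from h import *
T=np.load("trayT.npy");togo(T[:3],frame(T[3],-13));print(robot.sense()["ee_pos"].round(4))
E
```

```text
t 11.1 F [ 0.1 -0.2 -2. ] open 11.4 grip 35.0
 turn first (units) [-0.03 -0.01 -0.01]  then shift (units, target axes) [0.016 0.012 0.172]  now-axes [0.016 0.012 0.172]
[ 0.4823  0.3295 -0.0027]
```

Still 8.6 mm above the predicted floor contact, so I'll descend slowly and watch the force.

>>> carry_out(deltas=[[0.015,0,0.06,0,0,0],[0.01,0,0.04,0,0,0],[0,0,0,0,0,0]])

```text
t: 11.4
ee_pos: [0.4817, 0.3291, -0.009]
ee_rot: [0.99, -0.086, -0.113, -0.01]
wrist_force: [0.2, -0.4, -1.6]
opening: 0.0118
grasp_force: 35.0
```

>>> carry_out(deltas=[[0.01,0,0.04,0,0,0],[0.005,0,0.02,0,0,0],[0,0,0,0,0,0]])

```text
t: 11.7
ee_pos: [0.4817, 0.3291, -0.0122]
ee_rot: [0.99, -0.086, -0.113, -0.01]
wrist_force: [-0.6, -0.1, -2.4]
opening: 0.0117
grasp_force: 35.0
```

>>> carry_out(deltas=[[0.007,0,0.03,0,0,0],[0,0,0,0,0,0]])

```text
t: 11.9
ee_pos: [0.4819, 0.3293, -0.0128]
ee_rot: [0.99, -0.086, -0.113, -0.011]
wrist_force: [-1.0, -0.7, 4.3]
opening: 0.0116
grasp_force: 35.0
```

>>> carry_out(deltas=[[0.007,0,0.03,0,0,0],[0,0,0,0,0,0]])

```text
t: 12.1
ee_pos: [0.4819, 0.3293, -0.0129]
ee_rot: [0.99, -0.086, -0.113, -0.011]
wrist_force: [-4.5, -1.0, 16.6]
opening: 0.0118
grasp_force: 35.0
```

Contact at z -12.8 mm, as predicted. I'll ease off, release and rise. Then I'll check clearance to the microscope-like device near the ring plate.

>>> carry_out(deltas=[[-0.01,0,-0.035,0,0,0],[0,0,0,0,0,0],[0,0,0,0,0,0],[0,0,0,0,0,0]], claw=40)

```text
t: 12.5
ee_pos: [0.4817, 0.3292, -0.0134]
ee_rot: [0.99, -0.086, -0.113, -0.01]
wrist_force: [0.2, -0.7, 0.7]
opening: 0.0382
grasp_force: 0.0
```

>>> carry_out(deltas=[[-0.1,0,-0.4,0,0,0],[-0.18,0,-0.78,0,0,0],[-0.2,0,-0.9,0,0,0],[-0.2,0,-0.9,0,0,0],[-0.18,0,-0.78,0,0,0]])

```text
t: 13.0
ee_pos: [0.4826, 0.3284, 0.1835]
ee_rot: [0.99, -0.087, -0.112, -0.011]
wrist_force: [1.0, 0.6, -0.8]
opening: 0.0401
grasp_force: 0.0
```

```bash
python3 - <<'E'
from h import *
I=robot.camera_info("scene");J=robot.camera_info("side")
print("blue base",onz(I,(388,240),0).round(3),"side blue",onz(J,(268,340),0).round(3))
a=cv2.imread("pics/scene0.png");b=cv2.imread("pics/side0.png")
cv2.imwrite("pics/c7.png",np.hstack([cv2.resize(a[150:270,310:460],None,fx=3,fy=3,interpolation=2),cv2.resize(b[240:480,240:440],(300,360))]))
im=robot.camera("wrist")[:,:,::-1];cv2.imwrite("pics/w7.png",im)
q,ar=corners(im,(280,150));W=robot.camera_info("wrist");P=np.array([onz(W,u,.008) for u in q]);print("plate now",q.tolist(),P.round(3).tolist())
o=np.load("seated.npy");rel=P30.T@(o[:3]-SITE-.0037*U);rel[2]-=.0005
F0=frame(25.7,0);T=np.array([.655,-.188,.020])+F0@rel;print("T ring",T.round(4),"rel",rel);np.save("ringT.npy",T)
togo(T+[0,0,.16],frame(25.7,-13))
s=robot.sense();print(s["joint_pos"].round(2),s["ee_pos"].round(3))
E
```

```text
blue base [ 0.449 -0.183  0.   ] side blue [ 0.41  -0.184  0.   ]
plate now [[384.0, 45.0], [373.0, 247.0], [270.0, 248.0], [264.0, 46.0]] [[0.582, 0.264, 0.008], [0.401, 0.294, 0.008], [0.418, 0.398, 0.008], [0.598, 0.359, 0.008]]
T ring [ 0.6445 -0.1934 -0.0138] rel [-0.01181115  0.00031876  0.03380169]
t 13.05 F [ 2.8 -0.6  4. ] open 39.6 grip 0.0
 turn first (units) [-1.67 -0.1  -6.96]  then shift (units, target axes) [-1.428 10.798  1.219]  now-axes [ 5.012  9.742 -0.312]
[-1.13  0.57  0.85  1.58 -0.54  1.4  -1.91] [0.485 0.329 0.19 ]
```

View pics/c7.png

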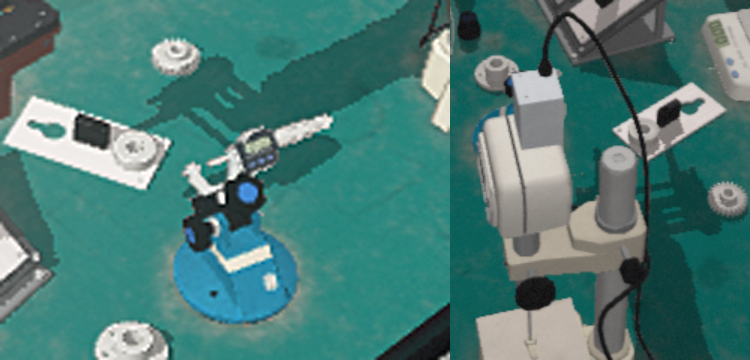

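The device is a small blue micrometer stand at about (0.45,-0.18), 200 mm nearer than the ring plate's bar, so it is clear. The blank shows within the tray outline. Crossing over to the ring plate.

>>> carry_out(deltas=[[0.3,0.6,-0.05,0,0,0],[0.418,0.812,-0.026,0,0,0],[0.418,0.812,-0.026,0,0,0],[0.418,0.812,-0.026,0,0,0],[0.418,0.812,-0.026,0,0,0]])

```text
t: 13.55
ee_pos: [0.5455, 0.1207, 0.1658]
ee_rot: [0.99, -0.086, -0.113, -0.011]
wrist_force: [0.8, -0.5, 0.2]
opening: 0.04
grasp_force: 0.0
```

>>> carry_out(deltas=[[0.418,0.812,-0.026,0,0,0],[0.418,0.812,-0.026,0,0,0],[0.418,0.812,-0.026,0,0,0],[0.418,0.812,-0.026,0,0,0],[0.418,0.812,-0.026,0,0,0]])

```text
t: 14.05
ee_pos: [0.612, -0.0972, 0.1483]
ee_rot: [0.99, -0.087, -0.113, -0.01]
wrist_force: [1.2, -0.1, 0.9]
opening: 0.04
grasp_force: 0.0
```

>>> carry_out(deltas=[[0.418,0.812,-0.026,0,0,0],[0.418,0.812,-0.026,0,0,0],[0.114,0.212,0,-0.239,-0.014,-0.994],[0,0,0,-0.239,-0.014,-0.994],[0,0,0,-0.239,-0.014,-0.994]])

```text
t: 14.55
ee_pos: [0.6415, -0.1955, 0.1398]
ee_rot: [0.992, 0.047, -0.115, 0.006]
wrist_force: [0.5, 0.3, 0.4]
opening: 0.0402
grasp_force: 0.0
```

>>> carry_out(deltas=[[0,0,0,-0.239,-0.014,-0.994],[0,0,0,-0.239,-0.014,-0.994],[0,0,0,-0.239,-0.014,-0.994],[0,0,0,-0.239,-0.014,-0.994],[0,0,0,0,0,0]])

```text
t: 15.05
ee_pos: [0.642, -0.1931, 0.1401]
ee_rot: [0.968, 0.223, -0.114, 0.027]
wrist_force: [-0.6, 0.8, 0.3]
opening: 0.04
grasp_force: 0.0
```

```bash
python3 - <<'E'
from h import *
T=np.load("ringT.npy");togo(T+[0,0,.16],frame(25.7,-13));s=robot.sense();print(s["joint_pos"].round(2),s["ee_pos"].round(3))
im=robot.camera("wrist")[:,:,::-1];cv2.imwrite("pics/w8.png",im);W=robot.camera_info("wrist");np.save("w8.npy",np.array(W["world_from_camera"]))
print("expect corners",[proj(W,np.array([.6586,-.1865,.005])+frame(25.7,0)@[x,y,0]).round(0).tolist() for x in(.075,-.075) for y in(-.035,.035)])
c=proj(W,np.array([.655,-.188,.005])+frame(25.7,0)@[.074,.02,0]).round().astype(int)
q,a=corners(im,c);P=np.array([onz(W,u,.005) for u in q]);print(q.tolist(),a,P.round(4).tolist(),np.linalg.norm(P-np.roll(P,1,0),axis=1).round(4))
E
```

```text
t 15.05 F [-0.6  0.8  0.3] open 40.0 grip 0.0
 turn first (units) [0.03 0.1  0.04]  then shift (units, target axes) [ 0.014  0.028 -0.128]  now-axes [ 0.012  0.028 -0.128]
[-0.27  0.75  0.73  1.37 -0.31  1.35 -0.67] [ 0.642 -0.193  0.14 ]
expect corners [[276.0, 65.0], [374.0, 64.0], [285.0, 249.0], [364.0, 249.0]]
[[373.0, 63.0], [362.0, 247.0], [284.0, 247.0], [276.0, 62.0]] 16514.5 [[0.7419, -0.1843, 0.005], [0.6073, -0.2482, 0.005], [0.5773, -0.1856, 0.005], [0.7126, -0.1219, 0.005]] [0.069  0.1489 0.0694 0.1496]
```

The ring plate's corners agree with the earlier estimate to 1–2 mm, with azimuth 25.4°. Descending vertically.

```bash
python3 - <<'E'
from h import *
o=np.load("seated.npy");rel=P30.T@(o[:3]-SITE-.0037*U)
F0=frame(25.4,0);T=np.array([.6558,-.1874,.0195])+F0@rel;np.save("ringT.npy",T);print(T.round(4))
togo(T+[0,0,.02],frame(25.4,-13))
E
```

```text
[ 0.6453 -0.1928 -0.0148]
t 15.1 F [-0.1 -0.4  1. ] open 40.0 grip 0.0
 turn first (units) [0.04 0.1  0.05]  then shift (units, target axes) [0.67  0.016 2.613]  now-axes [0.693 0.011 2.607]
```

>>> carry_out(deltas=[[0.14,0.01,0.53,0.04,0.1,0.05],[0.14,0,0.53,0,0,0],[0.13,0,0.52,0,0,0],[0.13,0,0.52,0,0,0],[0.13,0,0.52,0,0,0]])

```text
t: 15.6
ee_pos: [0.6446, -0.1936, 0.0033]
ee_rot: [0.969, 0.217, -0.111, 0.025]
wrist_force: [-0.0, 0.1, 0.2]
opening: 0.0399
grasp_force: 0.0
```

>>> carry_out(deltas=[[0.04,0,0.2,0,0,0],[0.03,0,0.1,0,0,0],[0,0,0,0,0,0]])

```text
t: 15.9
ee_pos: [0.6447, -0.1935, -0.0112]
ee_rot: [0.969, 0.219, -0.111, 0.025]
wrist_force: [-0.8, -0.5, 0.1]
opening: 0.0399
grasp_force: 0.0
```

```bash
python3 - <<'E'
from h import *
togo(np.load("ringT.npy"),frame(25.4,-13))
E
```

```text
t 15.9 F [-0.8 -0.5  0.1] open 39.9 grip 0.0
 turn first (units) [-0.    0.01  0.01]  then shift (units, target axes) [ 0.032 -0.008  0.067]  now-axes [ 0.032 -0.008  0.067]
```

>>> carry_out(deltas=[[0.03,-0.008,0.06,0,0,0],[0,0,0,0,0,0]])

```text
t: 16.1
ee_pos: [0.6458, -0.1923, -0.014]
ee_rot: [0.969, 0.219, -0.11, 0.025]
wrist_force: [0.5, 0.2, -0.2]
opening: 0.0399
grasp_force: 0.0
```

>>> carry_out(deltas=[[0,0,0,0,0,0],[0,0,0,0,0,0],[0,0,0,0,0,0],[0,0,0,0,0,0],[0,0,0,0,0,0]], claw=0, grip_force=45)

```text
t: 16.6
ee_pos: [0.6452, -0.1923, -0.0146]
ee_rot: [0.969, 0.219, -0.111, 0.025]
wrist_force: [-1.2, 0.4, 1.6]
opening: 0.0116
grasp_force: 45.0
```

```bash
python3 - <<'E'
from h import *
T=np.load("ringT.npy");togo(T,frame(25.4,-13));s=robot.sense();print(s["ee_pos"].round(4))
im=robot.camera("wrist")[:,:,::-1];cv2.imwrite("pics/w9.png",im)
a=cv2.imread("pics/w4.png")
print("blank corners in grip",corners(a,(280,200))[0].tolist(),"ring",corners(im,(280,200))[0].tolist())
def hole(im):
    # keyhole outline = hole in the white mask between x 285-360
    m=((im.min(2)>150)&(im.max(2).astype(int)-im.min(2)<40)).astype(np.uint8)[105:245,285:365]
    return m
for n,i in(("blank@tray",cv2.imread("pics/w6.png")),("ring",im)):
    print(n,corners(i,(270,200))[0].tolist())
    for r in(130,150,170,190,200,210,220,228,234): 
        row=np.nonzero(i[r,270:380].min(1)<150)[0]; print(r,(row.min()+270,row.max()+270) if len(row) else None,end=" ")
    print()
togo(s["ee_pos"]+[0,0,.15],frame(25.4,-13))
E
```

```text
t 16.6 F [-1.2  0.4  1.6] open 11.6 grip 45.0
 turn first (units) [-0.    0.01  0.02]  then shift (units, target axes) [-0.002  0.008  0.004]  now-axes [-0.002  0.008  0.004]
[ 0.6452 -0.1923 -0.0146]
blank corners in grip [[415.0, 98.0], [393.0, 318.0], [251.0, 318.0], [228.0, 99.0]] ring [[415.0, 99.0], [393.0, 317.0], [252.0, 318.0], [229.0, 100.0]]
blank@tray [[416.0, 98.0], [394.0, 318.0], [252.0, 318.0], [228.0, 99.0]]
130 (np.int64(313), np.int64(332)) 150 (np.int64(305), np.int64(339)) 170 (np.int64(306), np.int64(339)) 190 (np.int64(293), np.int64(353)) 200 (np.int64(292), np.int64(353)) 210 (np.int64(296), np.int64(350)) 220 (np.int64(305), np.int64(340)) 228 None 234 None 
ring [[415.0, 99.0], [393.0, 317.0], [252.0, 318.0], [229.0, 100.0]]
130 (np.int64(313), np.int64(332)) 150 (np.int64(305), np.int64(339)) 170 (np.int64(306), np.int64(339)) 190 (np.int64(293), np.int64(352)) 200 (np.int64(292), np.int64(352)) 210 (np.int64(296), np.int64(347)) 220 (np.int64(305), np.int64(336)) 228 None 234 None 
t 16.65 F [0.7 0.1 0.6] open 11.7 grip 45.0
 turn first (units) [-0.    0.01  0.02]  then shift (units, target axes) [-6.750e-01 -1.000e-03 -2.923e+00]  now-axes [-0.677 -0.003 -2.922]
```

The ring plate sits in the grip within a pixel (about 0.4 mm) of where the blank sat, so I can replay the recorded tool poses. Lifting it now.

>>> carry_out(deltas=[[-0.1,0,-0.43,0,0,0],[-0.17,0,-0.73,0,0,0],[-0.19,0,-0.83,0,0,0],[-0.19,0,-0.83,0,0,0],[-0.18,0,-0.78,0,0,0]])

```text
t: 17.15
ee_pos: [0.6452, -0.1922, 0.1714]
ee_rot: [0.969, 0.219, -0.111, 0.025]
wrist_force: [0.5, 0.5, -2.3]
opening: 0.0116
grasp_force: 45.0
```

```bash
python3 - <<'E'
from h import *
o=np.load("seated.npy");Ro=R.from_quat(o[3:]).as_matrix()
togo(o[:3]+.024*U+.07*N,Ro);s=robot.sense();print(s["ee_pos"].round(4),s["joint_pos"].round(2),(Ro.T@U).round(3),(Ro.T@N).round(3))
E
```

```text
t 17.15 F [ 0.5  0.5 -2.3] open 11.6 grip 45.0
 turn first (units) [-0.12  5.97  3.53]  then shift (units, target axes) [-0.484 -4.143  1.087]  now-axes [ 1.343 -3.996  0.901]
[ 0.6452 -0.1922  0.1714] [-0.26  0.73  0.74  1.33 -0.3   1.41 -0.68] [ 0.974 -0.001 -0.225] [-0.225 -0.    -0.974]
```

>>> carry_out(deltas=[[0,0,0,-0.02,0.995,0.588],[0,0,0,-0.02,0.995,0.588],[0,0,0,-0.02,0.995,0.588],[0,0,0,-0.02,0.995,0.588],[0,0,0,-0.02,0.995,0.588]])

```text
t: 17.65
ee_pos: [0.6449, -0.1927, 0.1699]
ee_rot: [0.99, 0.094, 0.106, -0.005]
wrist_force: [0.5, 0.2, -1.8]
opening: 0.0117
grasp_force: 45.0
```

>>> carry_out(deltas=[[0,0,0,-0.02,0.995,0.588],[-0.1,-0.7,0,0,0,0],[-0.1,-0.9,0,0,0,0],[-0.1,-0.9,0,0,0,0],[-0.1,-0.9,0,0,0,0]])

```text
t: 18.15
ee_pos: [0.6014, -0.0255, 0.1638]
ee_rot: [0.987, 0.069, 0.147, -0.011]
wrist_force: [1.3, 0.6, -2.3]
opening: 0.0117
grasp_force: 45.0
```

>>> carry_out(deltas=[[-0.08,-0.74,0,0,0,0],[0,0,0.4,0,0,0],[0,0,0.4,0,0,0],[0,0,0.2,0,0,0],[0,0,0,0,0,0]])

```text
t: 18.65
ee_pos: [0.6072, 0.011, 0.1138]
ee_rot: [0.987, 0.069, 0.146, -0.011]
wrist_force: [0.3, -1.0, -1.8]
opening: 0.012
grasp_force: 45.0
```

```bash
python3 - <<'E'
from h import *
o=np.load("seated.npy");Ro=R.from_quat(o[3:]).as_matrix()
togo(o[:3]+.024*U+.03*N,Ro);s=robot.sense();print(s["ee_pos"].round(4),s["joint_pos"].round(2))
E
```

```text
t 18.65 F [ 0.3 -1.  -1.8] open 12.0 grip 45.0
 turn first (units) [ 0.01  0.03 -0.  ]  then shift (units, target axes) [ 0.209 -0.013  0.815]  now-axes [ 0.212 -0.014  0.814]
[0.6072 0.011  0.1138] [-0.67  0.35  0.72  2.04 -0.5   0.58 -1.05]
```

>>> carry_out(deltas=[[0.055,-0.014,0.21,0,0.03,0],[0.055,0,0.21,0,0,0],[0.055,0,0.21,0,0,0],[0.045,0,0.18,0,0,0],[0,0,0,0,0,0]])

```text
t: 19.15
ee_pos: [0.6298, 0.0152, 0.0783]
ee_rot: [0.986, 0.069, 0.148, -0.011]
wrist_force: [0.1, -0.9, -1.6]
opening: 0.0121
grasp_force: 45.0
```

```bash
python3 - <<'E'
from h import *
o=np.load("seated.npy");Ro=R.from_quat(o[3:]).as_matrix()
togo(o[:3]+.024*U+.018*N,Ro);s=robot.sense();d=s["ee_pos"]-o[:3];print("U,Y,N mm",(np.array([d@U,d@Y,d@N])*1e3).round(1))
im=robot.camera("wrist")[:,:,::-1];cv2.imwrite("pics/w10.png",im);W=robot.camera_info("wrist")
# head through the hole: predicted pixel of head top centre from w4-based seated geometry
H4=dict(W);H4["world_from_camera"]=np.load("w4.npy")
h=onplane(H4,(324,142),SITE+.0037*U-.006*N,N);print("head pred",proj(W,h).round(1))
for r in range(120,240,5): print(r,"".join("o" if v>190 else "+" if v>130 else "." if v>80 else "#" for v in im[r,285:365:2].min(1)))
E
```

```text
t 19.15 F [ 0.1 -0.9 -1.6] open 12.1 grip 45.0
 turn first (units) [ 0.   -0.01  0.  ]  then shift (units, target axes) [0.032 0.007 0.234]  now-axes [0.032 0.007 0.235]
U,Y,N mm [25.1  0.4 29.8]
head pred [324.1 181.1]
120 oooooooooooooooooooooooooooooooooooooooo
125 oooooooooooooooooooooooooooooooooooooooo
130 oooooooooooooo++#####.++oooooooooooooooo
135 oooooooooooo#..#.##...####+ooooooooooooo
140 ooooooooooo#.....#...##....+oooooooooooo
145 oooooooooo.....#..#...###.##oooooooooooo
150 oooooooooo+##.#...###.#.####oooooooooooo
155 oooooooooo+.#..#..#....#.###oooooooooooo
160 oooooooooo+.###.##....#####.oooooooooooo
165 oooooooooo+.#...............oooooooooooo
170 oooooooooo+................+oooooooooooo
175 oooooooooo..................+ooooooooooo
180 ooooooo.##...+.................+oooooooo
185 ooooo###.#....++.++...........###ooooooo
190 oooo.....##...+...........+...####oooooo
195 oooo########................######oooooo
200 oooo.#.........#........##########oooooo
205 oooo+.#####.#########.###########ooooooo
210 ooooo++.########################oooooooo
215 ooooooo+..##################.+oooooooooo
220 oooooooooo+o.+o#...#.##+++oooooooooooooo
225 oooooooooooooooooooooooooooooooooooooooo
230 oooooooooooooooooooooooooooooooooooooooo
235 oooooooooooooooooooooooooooooooooooooooo
```

The head shows centred in the keyhole (columns about 324 against 323). Going down along the normal in small steps.

>>> carry_out(deltas=[[0.016,0.007,0.12,0,0,0],[0.016,0,0.115,0,0,0],[0,0,0,0,0,0]])

```text
t: 19.5
ee_pos: [0.6347, 0.0158, 0.0683]
ee_rot: [0.986, 0.069, 0.148, -0.011]
wrist_force: [-0.8, -0.0, -1.7]
opening: 0.0115
grasp_force: 45.0
```

>>> carry_out(deltas=[[0.018,0,0.078,0,0,0],[0.018,0,0.078,0,0,0],[0,0,0,0,0,0]])

```text
t: 19.8
ee_pos: [0.6388, 0.0164, 0.0615]
ee_rot: [0.986, 0.069, 0.149, -0.011]
wrist_force: [-0.2, -0.6, -1.7]
opening: 0.0118
grasp_force: 45.0
```

```bash
cat > st.py <<'E'
from h import *
o=np.load("seated.npy");Ro=R.from_quat(o[3:]).as_matrix()
togo(o[:3]+.024*U+.001*N,Ro);s=robot.sense();d=s["ee_pos"]-o[:3];print("U,Y,N mm",(np.array([d@U,d@Y,d@N])*1e3).round(1),"F in U,Y,N",[(s["wrist_force"]@v).round(1) for v in(U,Y,N)])
E
python3 st.py
```

```text
t 19.8 F [-0.2 -0.6 -1.7] open 11.8 grip 45.0
 turn first (units) [-0.   -0.03  0.01]  then shift (units, target axes) [0.033 0.004 0.192]  now-axes [0.032 0.004 0.192]
U,Y,N mm [24.6  0.2 10.7] F in U,Y,N [np.float64(-1.1), np.float64(-0.6), np.float64(-1.3)]
```

The head has entered the hole without contact. Continuing down to the panel face.

>>> carry_out(deltas=[[0.018,0,0.078,0,0,0],[0.012,0,0.068,0,0,0],[0,0,0,0,0,0]])

```text
t: 20.1
ee_pos: [0.6423, 0.0168, 0.055]
ee_rot: [0.986, 0.069, 0.149, -0.011]
wrist_force: [0.5, -0.1, -2.2]
opening: 0.0119
grasp_force: 45.0
```

>>> carry_out(deltas=[[0.006,0,0.03,0,0,0],[0,0,0,0,0,0]])

```text
t: 20.3
ee_pos: [0.6431, 0.0168, 0.054]
ee_rot: [0.986, 0.069, 0.149, -0.011]
wrist_force: [0.5, 0.2, -2.4]
opening: 0.0121
grasp_force: 45.0
```

```bash
python3 st.py
```

```text
t 20.3 F [ 0.5  0.2 -2.4] open 12.1 grip 45.0
 turn first (units) [-0.   -0.03  0.  ]  then shift (units, target axes) [-0.006  0.001  0.024]  now-axes [-0.006  0.001  0.024]
U,Y,N mm [24.6  0.   2.1] F in U,Y,N [np.float64(-0.7), np.float64(0.1), np.float64(-2.4)]
```

>>> carry_out(deltas=[[0.004,0,0.025,0,0,0],[0,0,0,0,0,0]])

```text
t: 20.5
ee_pos: [0.6437, 0.0168, 0.0533]
ee_rot: [0.986, 0.069, 0.149, -0.011]
wrist_force: [-1.6, -0.3, 0.7]
opening: 0.0116
grasp_force: 45.0
```

>>> carry_out(deltas=[[0.004,0,0.02,0,0,0],[0,0,0,0,0,0]])

```text
t: 20.7
ee_pos: [0.6438, 0.0168, 0.0532]
ee_rot: [0.986, 0.069, 0.149, -0.012]
wrist_force: [-10.3, 0.2, 15.5]
opening: 0.0119
grasp_force: 45.0
```

```bash
python3 st.py
```

```text
t 20.7 F [-10.3   0.2  15.5] open 11.9 grip 45.0
 turn first (units) [-0.02 -0.04 -0.  ]  then shift (units, target axes) [-0.014 -0.001  0.004]  now-axes [-0.014 -0.001  0.004]
U,Y,N mm [24.7 -0.   1. ] F in U,Y,N [np.float64(-1.0), np.float64(1.6), np.float64(18.5)]
```

It is flush: contact at 1.0 mm, where predicted. I'll ease off slightly and slide down the slope.

>>> carry_out(deltas=[[-0.002,0,-0.012,0,0,0],[-0.1,0,0.023,0,0,0],[-0.1,0,0.023,0,0,0],[-0.1,0,0.023,0,0,0],[0,0,0,0,0,0]])

```text
t: 21.2
ee_pos: [0.6323, 0.0147, 0.0464]
ee_rot: [0.986, 0.069, 0.151, -0.011]
wrist_force: [-1.6, -1.4, 8.0]
opening: 0.0116
grasp_force: 45.0
```

```bash
python3 st.py
```

```text
t 21.2 F [-1.6 -1.4  8. ] open 11.6 grip 45.0
 turn first (units) [ 0.   -0.08 -0.01]  then shift (units, target axes) [ 0.249 -0.011 -0.057]  now-axes [ 0.249 -0.011 -0.055]
U,Y,N mm [11.2 -0.5  1. ] F in U,Y,N [np.float64(2.5), np.float64(-1.1), np.float64(7.8)]
```

>>> carry_out(deltas=[[-0.08,0,0.018,0,-0.04,0],[-0.08,0,0.018,0,-0.03,0],[-0.05,0,0.012,0,0,0],[-0.015,0,0.003,0,0,0],[0,0,0,0,0,0]])

```text
t: 21.7
ee_pos: [0.6236, 0.0134, 0.0414]
ee_rot: [0.986, 0.069, 0.149, -0.011]
wrist_force: [-0.7, -0.9, 11.0]
opening: 0.0118
grasp_force: 45.0
```

```bash
python3 st.py
```

```text
t 21.7 F [-0.7 -0.9 11. ] open 11.8 grip 45.0
 turn first (units) [ 0.01 -0.03 -0.  ]  then shift (units, target axes) [ 0.446 -0.012 -0.101]  now-axes [ 0.446 -0.012 -0.1  ]
U,Y,N mm [ 1.1 -0.6  1.1] F in U,Y,N [np.float64(4.8), np.float64(-0.8), np.float64(10.0)]
```

Another 1–2 mm until the slot end meets the shank.

>>> carry_out(deltas=[[-0.02,0,0.004,0,0,0],[-0.01,0,0.002,0,0,0],[0,0,0,0,0,0]])

```text
t: 22.0
ee_pos: [0.6232, 0.0133, 0.0412]
ee_rot: [0.986, 0.069, 0.149, -0.011]
wrist_force: [2.2, 0.3, 11.5]
opening: 0.0119
grasp_force: 45.0
```

>>> carry_out(deltas=[[-0.015,0,0.003,0,0,0],[0,0,0,0,0,0]])

```text
t: 22.2
ee_pos: [0.6231, 0.0133, 0.0411]
ee_rot: [0.986, 0.069, 0.15, -0.011]
wrist_force: [3.3, 0.6, 11.1]
opening: 0.012
grasp_force: 45.0
```

```bash
python3 st.py
```

```text
t 22.2 F [ 3.3  0.6 11.1] open 12.0 grip 45.0
 turn first (units) [ 0.01 -0.06 -0.  ]  then shift (units, target axes) [ 0.457 -0.012 -0.105]  now-axes [ 0.457 -0.012 -0.102]
U,Y,N mm [ 0.6 -0.6  1. ] F in U,Y,N [np.float64(8.4), np.float64(0.1), np.float64(7.9)]
```

>>> carry_out(deltas=[[-0.03,0,0.004,0,0,0],[-0.02,0,0.003,0,0,0],[0,0,0,0,0,0]])

```text
t: 22.5
ee_pos: [0.623, 0.0133, 0.0411]
ee_rot: [0.986, 0.069, 0.152, -0.01]
wrist_force: [9.1, 1.3, 9.0]
opening: 0.0116
grasp_force: 45.0
```

```bash
python3 st.py; python3 - <<'E'
from h import *
a=cv2.imread("pics/w4.png");b=robot.camera("wrist")[:,:,::-1];cv2.imwrite("pics/w11.png",b)
for n,i in(("blank seated",a),("ring now",b)):
    g=i.min(2).astype(int);print(n,corners(i,(280,200))[0].tolist())
    for r in range(100,190,6): print(r,"".join("o" if v>185 else "+" if v>130 else "." if v>80 else "#" for v in g[r,290:360:2]))
E
```

```text
t 22.5 F [9.1 1.3 9. ] open 11.6 grip 45.0
 turn first (units) [ 0.02 -0.1   0.  ]  then shift (units, target axes) [ 0.459 -0.012 -0.104]  now-axes [ 0.459 -0.012 -0.1  ]
U,Y,N mm [ 0.5 -0.6  1.1] F in U,Y,N [np.float64(12.5), np.float64(-0.0), np.float64(3.2)]
blank seated [[415.0, 98.0], [393.0, 318.0], [251.0, 318.0], [228.0, 99.0]]
100 ooooooooooooooooooooooooooooooooooo
106 ooooooooooooooooooooooooooooooooooo
112 ooooooooooooooooooooooooooooooooooo
118 ooooooooooo+++ooooo+o+..ooooooooooo
124 ooooooooooooooooo+++++++++.oooooooo
130 oooooooooooo+++++++++++++++++++++oo
136 ooooooooo+++++++++++++++++....++++o
142 oooo+ooo+++++++++++++++++++....++++
148 ooooo++++++++++++++++++++++...+++++
154 oooooo++++++++++++++++++++...++++++
160 oooooooo.+.++++++++++++....++++++++
166 oooooooo###.........#..##++++++++++
172 oooooooo#################++++++++++
178 oooo.##################.#####++o+++
184 oo+###########################.oooo
ring now [[415.0, 100.0], [393.0, 318.0], [251.0, 318.0], [229.0, 101.0]]
100 ooooooooooooooooooooooooooooooooooo
106 ooooooooooooooooooooooooooooooooooo
112 ooooooooooooooooooooooooooooooooooo
118 ooooooooooo+oooooooo++.+ooooooooooo
124 ooooooo+ooooooooooooo+++++ooooooooo
130 oooooooooooo+oooo+ooooo+++++++++ooo
136 ooooooooo.ooooooooooooooo++.++++ooo
142 oooooooooooooooooooooooooo....++o++
148 oooooooooooooooooooooooooo...++oo+o
154 ooooo++++oooooooooooooooo...+++oo++
160 oooooooo++++oooooooooo....o++++oooo
166 oooooooo###...........###++++++oo++
172 oooooooo##########...####o++++ooo+o
178 ooooo+##########.......#####++oooo+
184 ooo##############.......#..###+oooo
```

The plate stops at the slot end: force builds with no motion, and the head is at the same pixels as with the seated blank. Release and retreat.

>>> carry_out(deltas=[[0.03,0,-0.005,0,0,0],[0,0,0,0,0,0],[0,0,0,0,0,0],[0,0,0,0,0,0],[0,0,0,0,0,0]], claw=40)

```text
t: 23.05
ee_pos: [0.6174, 0.0132, 0.0373]
ee_rot: [0.987, 0.069, 0.145, -0.011]
wrist_force: [0.2, -0.4, 0.1]
opening: 0.0398
grasp_force: 0.0
```

>>> carry_out(deltas=[[0,0,-0.3,0,0,0],[0,0,-0.5,0,0,0],[0,0,-0.8,0,0,0],[0,0,-0.8,0,0,0],[0,0,-0.6,0,0,0]])

```text
t: 23.55
ee_pos: [0.5744, 0.0063, 0.1828]
ee_rot: [0.987, 0.069, 0.146, -0.011]
wrist_force: [0.4, 0.7, -0.4]
opening: 0.0401
grasp_force: 0.0
```

```bash
python3 - <<'E'
from h import *
b=robot.camera("wrist")[:,:,::-1];cv2.imwrite("pics/w12.png",b);W=robot.camera_info("wrist");s=robot.sense();print(s["t"],s["ee_pos"].round(3),s["wrist_force"].round(1))
p0=SITE+.0037*U-.015*N
q,a=corners(b,proj(W,p0+.02*U+.025*Y).round().astype(int));P=np.array([onplane(W,u,p0,N)-p0 for u in q])
print(q.tolist(),[((p@U*1e3).round(1),(p@Y*1e3).round(1)) for p in P])
# tray and bench before/after
for n in("scene","side"):
    im=robot.camera(n)[:,:,::-1];cv2.imwrite(f"pics/{n}9.png",im)
    d=cv2.absdiff(im,cv2.imread(f"pics/{n}0.png")).max(2);m=cv2.morphologyEx((d>45).astype(np.uint8),cv2.MORPH_OPEN,np.ones((3,3)))
    k,l,st,c=cv2.connectedComponentsWithStats(m);print(n,[x.tolist() for x in st[1:] if x[4]>40])
    i=robot.camera_info(n)
    if n=="scene":
        q,a=corners(im,proj(i,[.53,.345,.008]).round().astype(int));print("blank in tray",q.tolist(),[onz(i,u,.008).round(3)[:2].tolist() for u in q])
E
```

```text
23.6 [0.576 0.005 0.187] [ 1.  -2.2  1.6]
[[368.0, 111.0], [360.0, 282.0], [284.0, 283.0], [275.0, 112.0]] [(np.float64(82.3), np.float64(-35.3)), (np.float64(-68.8), np.float64(-35.2)), (np.float64(-69.6), np.float64(35.0)), (np.float64(82.0), np.float64(34.1))]
scene [[263, 0, 263, 127, 11177], [489, 20, 125, 220, 9785], [509, 32, 20, 14, 175], [367, 39, 22, 25, 264], [499, 42, 17, 11, 110], [355, 48, 11, 11, 57], [337, 54, 15, 17, 85], [361, 57, 13, 7, 54], [382, 57, 8, 10, 47], [510, 58, 17, 14, 148], [482, 64, 9, 11, 61], [285, 66, 157, 147, 4454], [351, 71, 38, 30, 652], [481, 102, 11, 22, 99], [314, 115, 8, 11, 47], [458, 120, 78, 136, 2413], [263, 122, 66, 49, 1710], [497, 123, 22, 21, 225], [482, 240, 10, 15, 57], [493, 251, 57, 16, 329], [537, 258, 14, 43, 364], [474, 271, 7, 24, 119], [461, 299, 17, 28, 283], [203, 302, 50, 56, 1289], [540, 304, 20, 42, 550], [482, 307, 48, 10, 170], [503, 327, 24, 5, 72], [452, 330, 34, 30, 400], [523, 349, 31, 42, 503], [482, 351, 33, 31, 272], [514, 353, 26, 6, 84]]
blank in tray [[230.0, 295.0], [261.0, 349.0], [222.0, 369.0], [196.0, 311.0]] [[0.576, 0.264], [0.4, 0.294], [0.417, 0.395], [0.591, 0.357]]
side [[0, 0, 22, 65, 1073], [42, 0, 58, 173, 5528], [156, 0, 223, 198, 13258], [349, 2, 38, 40, 1177], [0, 72, 10, 56, 323], [14, 74, 35, 21, 265], [316, 104, 84, 53, 2215], [371, 158, 10, 27, 190], [331, 163, 7, 13, 70], [62, 176, 19, 63, 547], [242, 182, 33, 16, 396], [275, 182, 24, 16, 310], [31, 196, 23, 37, 189], [21, 199, 6, 11, 41], [22, 223, 15, 14, 68], [331, 247, 7, 11, 45], [365, 295, 58, 52, 1496], [348, 319, 20, 25, 258]]
```

Only the arm, the tray blank and the ring plate's old and new spots changed. As a last numeric check, I'll compare the visible keyhole opening of the hung ring plate with that of the bushing plate, which is still seated.

```bash
python3 - <<'E'
from h import *
b=robot.camera("wrist")[:,:,::-1];W=robot.camera_info("wrist");p0=SITE+.0037*U-.015*N
g=b.max(2)
for n,y in(("ring",0),("bush",.1)):
    h=proj(W,p0+.04*U+y*Y).round().astype(int)
    m=(g<85).astype(np.uint8);sub=m[h[1]-35:h[1]+35,h[0]-25:h[0]+25]
    k,l,st,c=cv2.connectedComponentsWithStats(sub);i=1+np.argmax(st[1:,4]);x,yy,w,hh,ar=st[i];top=yy+h[1]-35
    col=[int(h[0])]; cm=c[i]+[h[0]-25,h[1]-35]
    # far edge row of the plate along this column
    cx=int(cm[0])-22; r=next(r for r in range(int(cm[1]),40,-1) if b[r,cx].min()<140)
    pt=lambda u:((onplane(W,u,p0,N)-p0)@U*1e3).round(1)
    print(n,"hole px",cm.round(1),st[i].tolist(),"far edge",pt((cx,r)),"hole top/bottom/centroid",pt((cm[0],top)),pt((cm[0],top+hh)),pt(cm))
E
```

```text
ring hole px [316.2 161.1] [8, 18, 19, 32, 273] far edge 78.4 hole top/bottom/centroid 53.4 27.9 42.4
bush hole px [189.7 161.7] [10, 22, 20, 27, 284] far edge 78.5 hole top/bottom/centroid 50.4 28.8 42.0
```

The ring plate's edge and visible hole match the seated bushing plate to within about 0.5 mm (far edge 78.4 against 78.5 mm). Handing in.

```bash
python3 -c "
from plant import robot
print(robot.sense()['t'],robot.sign_off())"
```

```text
the job is handed in; nothing more can be done
23.75 None
```

I handed the job in at 23.75 s: the blank plate lies flat in the tray, and the ring plate hangs flush and fully slid down on the freed right stud. The bushing plate and bench items showed no change between the before and after camera images.

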